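Unscrew the screw-jar cap in the drawer

ROBOT

A 6-joint arm with a two-finger parallel gripper is mounted at the origin on the work surface. World frame = base frame: x ahead of the robot, y to its left, z up, the work surface at z = 0. Lengths are in m, angles in rad, forces in N, time in s.
With the tool pointing down it reaches from about 0.35 to 0.975 m from the base axis. Payload 4.9 kg.
Tool frame: the origin (TCP) lies midway between the tips of the shut fingers; the grasp point (between the pads) lies manip.grip_depth behind it (manip.grip_depth is the distance from the TCP to the grasp point, in m); z points along the fingers, x is the direction in which the jaws open and shut, and the axes are right-handed (so a half turn about z gives the same grasp; the last joint's range is limited). The gripper opens to 85 mm and grips with 20 to 120 N. Pads are 22 mm wide; open, the fingers measure 114 mm over their backs; the gripper's body (76 mm by 85 mm) begins 54 mm behind the grasp point. The pads swing forward as they close: fully open they stand 13 mm farther back than shut.
Start: joints at [-1.408, 0.053, 1.613, -0, 1.476, -0.119], TCP at [0.174, -0.6, 0.193] pointing down, gripper open.
Joint ranges: [-3.01, 3.01], [-1.01, 2.22], [0.06, 2.58], [-1.02, 4.17], [0.09, 2.62], [-3.14, 3.14]. Speed limits (rad/s): [2.57, 2.57, 3.14, 3.14, 3.14, 3.14].

INTERFACE

Orientations are given as a unit quaternion [w, x, y, z].
In Python, from plant import state, grab_frame, ticket, manip gives the robot as it stands.
- The arm moves only by the tool carry_out, never from a script. Its argument "moves" is a list that holds one entry, the list of rows, each a list of 7 numbers: the turn, a rotation vector about the tool's x, y, z each as a share of 5 degrees, from -1 to 1, then the shift along the tool's x, y, z each as a share of 0.04 m, from -1 to 1, then the gripper command: -1 is shut, 1 is fully open, values between are in proportion. A call has 1 to 8 rows; each row shifts and turns the commanded pose from where the row before left it, along the tool's axes as they then stand; what a row does not reach is not made up. A row lasts 1/12 s, in which the tool goes at most 41.7 mm and 7.16 degrees, less where a joint would pass 70% of its speed; a pose out of reach is approached as far as the arm can. A call with a number of a shift or a turn outside -1 to 1 is refused whole. A call with a gripper value outside its range is refused whole. The fingers move at their own pace and stop on an object; the grip force is fixed at half the most. Time passes only in rows, so rows that do not move let the fingers close. It gives the time, the measured TCP pose, the force and the opening at its end, in the units of the state.
- state(): the state, without advancing time (a new reading comes with each control period).
- grab_frame(name): name is "side" or "top" or "wrist"; returns a dict with "frame" (400x640x3 uint8, red, green, blue), "z_map" (400x640 float32, m along the optical axis (not along the pixel's ray), 0 where there is no reading), "K" (3x3 intrinsics, pixels), "world_from_camera" (4x4, takes a point from camera to world coordinates); the wrist camera has in their place "hand_eye" (4x4, takes a point from camera to tool coordinates, whose origin is the TCP and whose axes are the tool frame's). Camera axes: x right, y down, z forward; pixel columns grow to the right and rows downward; lengths in m; the calibration is good to about 2 mm. A picture is of the moment at which its call begins: read the wrist's pose just before it.
- ticket.job_done(): hands the job in, once; it reports no verdict.
The state is a dict: "time": time; "joint_pos": joint angles; "joint_vel": joint speeds; "joint_efforts": joint torques, N m; "tool_pos": TCP position; "tool_rot": TCP orientation; "contact_force": force on the tool from outside, world axes, zero at the start; "ft_torque": the same for the moment, N m; "gripper_width": opening from 0.0 (shut) to 1.0 (fully open).
Only numpy, scipy, OpenCV 4.12 (cv2) and the standard library are available. Lean on these libraries where they do the work, as an engineer would, in place of code of your own. Each camera call takes 0.05 s, during which the arm holds its last target.

TASK

Pull the blue-fronted drawer fully open, then unscrew the tight blue cap from the jar of silver screws; the jar must stay seated in its square pocket, which keeps it from turning. Stop turning when the threads let go, lift the cap clear and finish while still holding it: level and still, right over the jar's mouth, about 1 to 5 cm above the rim, with the drawer left open. Do not upset the orange-capped jar, the tape roll or the hammer.

Things in the scene. Friction and masses are not known exactly. Their poses are not given: they have to be found in the camera images.
- drawer (a joint): The drawer of a white bench-top unit (240 deep, 356 wide, 145 mm high, fixed, a little yawed). Travel in m: 0 shut, 0.17 fully open (end stop). About 3 N of sliding friction; it stays where it is left. The blue front panel, 336 wide and 12 thick, reaches 132 mm above the bench; shut, it covers the unit's front.
- drawer_handle (a point): Middle of the steel bar handle, 108 mm above the bench: a round bar 10 mm thick and 100 mm long, level, along the unit's y axis, its centreline 45 mm before the drawer front (40 mm of free gap behind it). Moves with the drawer. Its axes are the unit's: -x is the way the drawer opens, towards the robot; z up.
- drawer_tray (a point): Point on the drawer's floor midway between two square pockets, 14 mm above the bench; moves with the drawer, axes as the unit's. The pockets, 63 mm wide in a 24 mm plywood insert, lie at y = +75 and -75 mm and hold a jar each, either way round. Fully open, their centres are 100 mm out from the unit's front edge and 70 mm behind the drawer front; the drawer's sides are low.
- jar: Loose clear jar with silver screws, about 0.45 kg, hidden until the drawer is open. Body 60 x 60 mm square, 70 mm high, then a round neck 42 mm in diameter. Origin: centre of its underside, z up. Its pocket stops it from turning (about 3 degrees of play), but nothing holds it down: pulling on a cap that is still threaded lifts it.
- jar_mouth (a point): Centre of the jar's rim, 92 mm above the jar's origin. A sprung rubber seal in the mouth pushes the cap up against the threads with about 22 N, which makes it tight (about 0.2 Nm to turn); it rises at most 4 mm. The cap may rise up to 3 mm as it unscrews but need not be raised while turning; its lower edge passes the rim after 17 mm of lift.
- cap: Loose blue screw cap, 60 mm in diameter, 26 high, 45 g, hollow. Origin: centre of its lower edge. When tight this is 75 mm above the jar's origin, axes parallel to the jar's. Counterclockwise from above the threads let go after about 52 degrees; a stop blocks it at about 90: turn it about 70, then lift straight up. Clockwise is blocked. Gripped from above across its diameter, any way round.
- bolt_jar: Bystander: a like jar of black bolts with an orange cap (100 mm high), loose in the other pocket. Origin: centre of its underside. Must stay seated there.
- tape_roll: Bystander: green tape roll lying on the bench on the robot's left (+y), 100 mm in diameter, 24 mm high, hole 72 mm. Origin: centre of its underside. Leave alone.
- hammer: Bystander: hammer with a yellow handle, lying on the bench on the robot's right (-y), about 260 mm long. Origin under its middle, long axis x. Leave alone.

How it is judged:
By the outcome, as a careful person would: the job done as asked, in the order asked, and still so for the second after the job is handed in, while the arm keeps its last pose, push and grip.
It also fails if it takes over 48 s, if anything falls off the work surface, if the arm or the gripper's body presses on something with over 40 N, if the wrist force passes 120 N, or if a joint passes its speed limit or range.

## Working session

There is one attempt and no reset: what is moved stays moved. The work goes in short steps, Python scripts to look and compute and a tool call to move; the robot and the scene stay as the last step left them, time stands still between calls to the robot, and variables do not carry over. Pictures are saved under pics/ and viewed, and the job is handed in when it is done.

Besides the shell and the picture viewer there is one more tool, called after "Emit:" as a command line: name --argument value ..., lists and objects as JSON in quotes. carry_out: Moves the arm, as the interface text tells. Shift numbers are shares of 0.04 m and turn numbers shares of 5 degrees, none past 1 either way. Its arguments: {"type":"object","properties":{"moves":{"type":"array"}},"required":["moves"]}

```bash
mkdir -p pics; ls; python3 - <<'E'
from plant import state, grab_frame, manip
import cv2,json
s=state();print(s);print({k:getattr(manip,k) for k in dir(manip) if not k.startswith('_')})
for n in("side","top"):
    g=grab_frame(n);cv2.imwrite(f"pics/{n}0.png",g["frame"][:,:,::-1]);print(n,g["K"].tolist(),g["world_from_camera"].round(4).tolist())
E
```

```text
pics
{'time': 0.0, 'joint_pos': array([-1.40802141e+00,  5.33050252e-02,  1.61428445e+00,  2.13057129e-05,
        1.47599843e+00, -1.18984025e-01]), 'joint_vel': array([-8.76818315e-04,  1.47940323e-04,  4.03811308e-04,  9.09313053e-04,
       -8.64766367e-05, -1.22846538e-03]), 'joint_efforts': array([ 9.46011933e-04, -3.93679047e+01, -3.70179069e+01,  6.44507978e-06,
        7.11264423e-03, -5.36170489e-06]), 'tool_pos': array([ 0.17368189, -0.59966105,  0.19170093]), 'tool_rot': array([-6.97477544e-04,  7.99388027e-01, -6.00814270e-01, -7.13373766e-04]), 'contact_force': array([0.48626177, 0.41848215, 0.37671537]), 'ft_torque': array([ 0.01093002, -0.04716316,  0.00049635]), 'gripper_width': 0.9997807585338329}
{'IKError': <class 'plant.IKError'>, 'grip_depth': 0.0187}
side [[467.9968372365668, 0.0, 311.2557520410586], [0.0, 467.9968372365668, 198.49821354465308], [0.0, 0.0, 1.0]] [[0.1102, -0.926, 0.361, 0.1258], [-0.9939, -0.1048, 0.0347, -0.0553], [0.0057, -0.3626, -0.9319, 1.367], [0.0, 0.0, 0.0, 1.0]]
top [[439.09857073595714, 0.0, 322.84145467275124], [0.0, 439.09857073595714, 193.8203075132677], [0.0, 0.0, 1.0]] [[-0.0189, -0.9989, 0.0436, 0.5318], [-0.9998, 0.0187, -0.0059, 0.009], [0.0051, -0.0437, -0.999, 1.5507], [0.0, 0.0, 0.0, 1.0]]
```

View pics/side0.png

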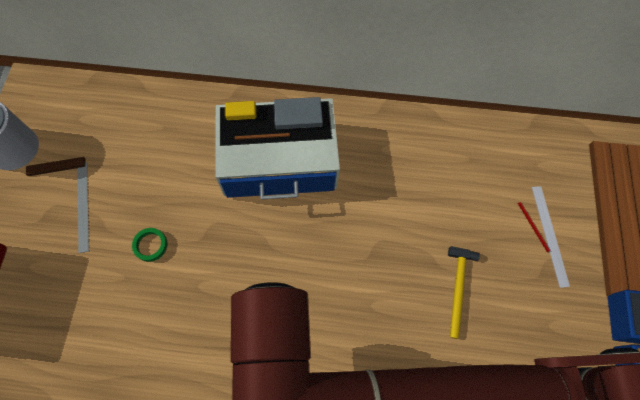

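View pics/top0.png

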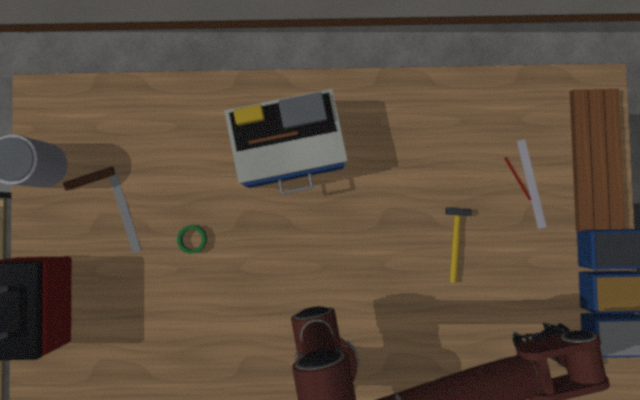

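The side view shows the blue front at cols 220-337, rows 175-195, with the handle at about (279,192). The top view has the handle at about (296,187), the tape roll at (192,239) and the hammer at (457,245).

```bash
cat > h.py <<'E'
import numpy as np,cv2
from plant import state, grab_frame, manip
from scipy.spatial.transform import Rotation as R
def ray(g,u,v,T=None):
    T=g["world_from_camera"] if T is None else T
    d=T[:3,:3]@np.linalg.solve(g["K"],[u,v,1.0]); return T[:3,3],d
def onplane(g,u,v,z,T=None):
    o,d=ray(g,u,v,T); return o+d*(z-o[2])/d[2]
def wristT(g,s):
    T=np.eye(4);q=s["tool_rot"];T[:3,:3]=R.from_quat([q[1],q[2],q[3],q[0]]).as_matrix();T[:3,3]=s["tool_pos"];return T@g["hand_eye"]
def cloud(g,T=None):
    T=g["world_from_camera"] if T is None else T
    h,w=g["z_map"].shape;u,v=np.meshgrid(np.arange(w),np.arange(h))
    z=g["z_map"];P=np.stack([(u-g["K"][0,2])/g["K"][0,0]*z,(v-g["K"][1,2])/g["K"][1,1]*z,z],-1)
    return P@T[:3,:3].T+T[:3,3]
def mask(g,lo,hi):
    return cv2.inRange(cv2.cvtColor(g["frame"],cv2.COLOR_RGB2HSV),np.array(lo),np.array(hi))
E
python3 - <<'E'
from h import *
for n in("side","top"):
    g=grab_frame(n);C=cloud(g);ok=g["z_map"]>0
    m=mask(g,(105,120,40),(130,255,255))>0
    l,lab,st,_=cv2.connectedComponentsWithStats(m.astype(np.uint8))
    for i in range(1,l):
        if st[i,4]>80: print(n,st[i].tolist(),np.median(C[lab==i],0).round(3))
    # handle: points z 0.09..0.125 near, not blue
    sel=ok&(~m)&(C[...,2]>0.095)&(C[...,2]<0.125)&(abs(C[...,1]-0.1)<0.15)&(C[...,0]>0.4)&(C[...,0]<0.62)
    vv,uu=np.nonzero(sel);print(n,"handle",len(uu),uu.min(),uu.max(),vv.min(),vv.max(),C[sel].mean(0).round(4))
    # white top
    t=ok&(abs(C[...,2]-0.145)<0.006)&(C[...,0]>0.5)&(C[...,0]<0.95)&(abs(C[...,1])<0.4)
    r=cv2.minAreaRect(C[t][:,:2].astype(np.float32));print("top",t.sum(),r)
    f=g["frame"];cv2.imwrite(f"pics/{n}_z.png",cv2.resize(f[80:220,200:380][:,:,::-1],None,fx=4,fy=4,interpolation=cv2.INTER_NEAREST))
E
```

```text
side [220, 172, 116, 25, 1915] [0.656 0.093 0.092]
side [608, 290, 32, 53, 1191] [ 0.382 -0.892  0.059]
side handle 132 261 297 192 198 [0.6091 0.0901 0.1106]
top 6606 ((0.7790516018867493, 0.11460082978010178), (0.2540067434310913, 0.355056494474411), 10.54113483428955)
top [244, 163, 100, 23, 410] [0.658 0.093 0.127]
top [578, 230, 62, 39, 743] [ 0.405 -0.89   0.075]
top [580, 272, 60, 62, 1045] [ 0.233 -0.892  0.077]
top handle 100 279 312 187 193 [0.6108 0.0988 0.111 ]
top 5919 ((0.784641683101654, 0.11923032253980637), (0.24450641870498657, 0.3560640811920166), 10.592814445495605)
```

```bash
ls pics
```

```text
side0.png
side_z.png
top0.png
top_z.png
```

View pics/side_z.png

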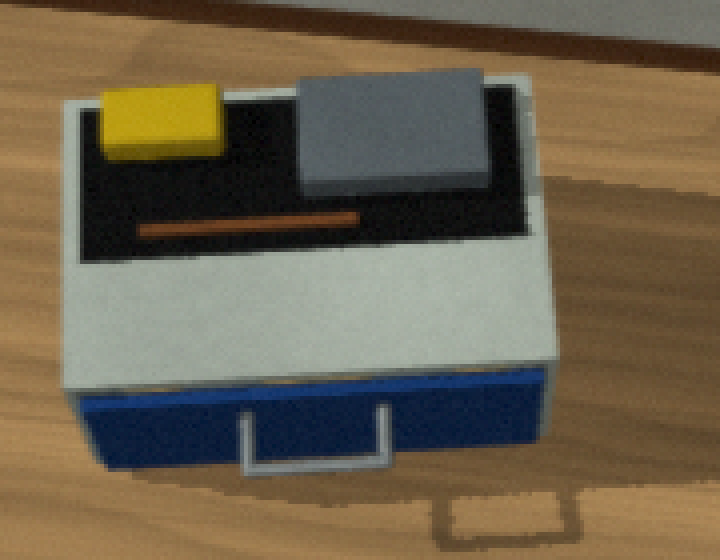

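View pics/top_z.png

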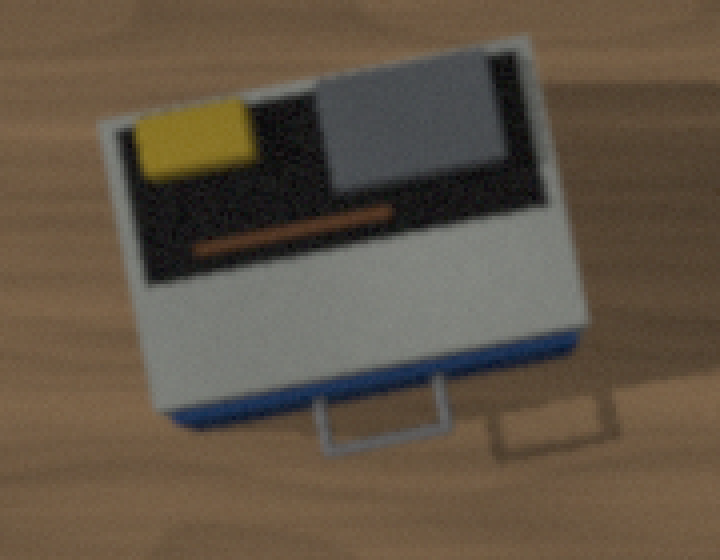

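```bash
python3 - <<'E'
from h import *
g=grab_frame("top")
for a in[(281.2,193),(312.5,187.5),(296.9,190.2)]: print("top",onplane(g,*a,0.108).round(4))
g2=grab_frame("side")
for a in[(261.5,197.5),(297,195.5),(279.3,196.5)]: print("side",onplane(g2,*a,0.108).round(4))
C=cloud(g)
# unit white top corners
for n,g_ in(("top",g),("side",g2)):
    C=cloud(g_);t=(g_["z_map"]>0)&(abs(C[...,2]-0.145)<0.006)&(C[...,0]>0.5)&(C[...,0]<0.95)&(abs(C[...,1])<0.4)
    print(n,cv2.boxPoints(cv2.minAreaRect(C[t][:,:2].astype(np.float32))).round(3).tolist())
E
```

```text
top [0.6001 0.1373 0.108 ]
top [0.6162 0.0341 0.108 ]
top [0.6083 0.0855 0.108 ]
side [0.6004 0.1347 0.108 ]
side [0.6181 0.0336 0.108 ]
side [0.6092 0.084  0.108 ]
top [[0.628000020980835, 0.2709999978542328], [0.6940000057220459, -0.07900000363588333], [0.9380000233650208, -0.032999999821186066], [0.871999979019165, 0.31700000166893005]]
side [[0.6290000081062317, 0.2669999897480011], [0.6940000057220459, -0.0820000022649765], [0.9369999766349792, -0.035999998450279236], [0.8730000257492065, 0.31299999356269836]]
```

Emit:
carry_out --moves '[[[0,0,0,0,0,-0.8,1],[0,0,0,0,0,-0.8,0.06],[0,0,-0.7,0,-0.95,0,0.06],[0,0,-0.7,0,-0.95,0,0.06],[0,0,-0.7,0,-0.95,0,0.06],[0,0,-0.7,0,-0.95,0,0.06],[0,0,-0.7,0,-0.95,0,0.06],[0,0,-0.7,0,-0.95,0,0.06]]]'

```text
time: 0.97
tool_pos: [0.381, -0.5039, 0.2568]
tool_rot: [-0.0, 0.896, -0.444, 0.0]
contact_force: [1.0, -0.6, -0.8]
gripper_width: 0.527
```

Emit:
carry_out --moves '[[[0,0,-0.7,0,-0.95,0,0.06],[0,0,-0.7,0,-0.95,0,0.06],[0,0,-0.7,0,-0.95,0,0.06],[0,0,-0.7,0,-0.95,0,0.06],[0,0,-0.7,0,-0.95,0,0.06],[0,0,-0.7,0,-0.95,0,0.06],[0,0,-0.7,0,-0.95,0,0.06],[0,0,-0.7,0,-0.95,0,0.06]]]'

```text
time: 1.63
tool_pos: [0.5763, -0.2747, 0.2567]
tool_rot: [-0.0, 0.977, -0.214, 0.0]
contact_force: [-0.0, 0.1, -0.1]
gripper_width: 0.53
```

Emit:
carry_out --moves '[[[0,0,-0.7,0,-0.95,0,0.06],[0,0,-0.7,0,-0.95,0,0.06],[0,0,-0.7,0,-0.95,0,0.06],[0,0,-0.7,0,-0.95,0,0.06],[0,0,-0.7,0,-0.95,0,0.06],[0,0,-0.7,0,-0.95,0,0.06],[0,0,-0.7,0,-0.95,0,0.06],[0,0,0,0,0,0,0.06]]]'

```text
time: 2.3
tool_pos: [0.641, -0.0142, 0.2569]
tool_rot: [-0.001, 1.0, 0.001, 0.0]
contact_force: [-0.4, -0.6, -0.3]
gripper_width: 0.532
```

```bash
cat >> h.py <<'E'
def pose():
    s=state();q=s["tool_rot"];Rm=R.from_quat([q[1],q[2],q[3],q[0]]).as_matrix();return s,Rm
def need(target,yaw):
    "shift in tool axes (units of 0.04) after turning, and turn"
    s,Rm=pose();y0=np.degrees(np.arctan2(Rm[1,0],Rm[0,0]));d=np.array(target)-s["tool_pos"]
    dy=(yaw-y0+180)%360-180
    a=np.radians(yaw);Rt=np.array([[np.cos(a),np.sin(a),0],[np.sin(a),-np.cos(a),0],[0,0,-1]])
    print("t",s["time"],"pos",s["tool_pos"].round(4),"yaw",round(y0,2),"tilt",np.degrees(np.arccos(-Rm[2,2])).round(2),"q6",s["joint_pos"][5].round(3),"F",s["contact_force"].round(1),"w",round(s["gripper_width"],3))
    print(" turn z (5deg) total",round(-dy/5,3)," shift total in target-yaw tool axes (0.04)",(Rt.T@d/0.04).round(3)," in present axes",(Rm.T@d/0.04).round(3))
E
python3 - <<'E'
from h import *
need([0.609,0.085,0.089],10.6)
E
```

```text
t 2.3 pos [ 0.641  -0.0142  0.2569] yaw 0.14 tilt 0.17 q6 -0.142 F [-0.4 -0.6 -0.3] w 0.532
 turn z (5deg) total -2.093  shift total in target-yaw tool axes (0.04) [-0.329 -2.584  4.198]  in present axes [-0.794 -2.469  4.205]
```

Emit:
carry_out --moves '[[[0,0,-0.7,0,0,0,0.06],[0,0,-0.7,0,0,0,0.06],[0,0,-0.7,0,0,0,0.06],[0,0,0,-0.11,-0.86,0.5,0.06],[0,0,0,-0.11,-0.86,0.5,0.06],[0,0,0,-0.11,-0.86,0.5,0.06],[0,0,0,0,0,0,0.06],[0,0,0,0,0,0,0.06]]]'

```text
time: 2.97
tool_pos: [0.6081, 0.0798, 0.1949]
tool_rot: [0.0, 0.996, 0.09, -0.002]
contact_force: [-0.5, -1.0, 0.6]
gripper_width: 0.531
```

```bash
python3 - <<'E'
from h import *
need([0.609,0.085,0.089],10.6)
s=state();g=grab_frame("wrist");cv2.imwrite("pics/w1.png",g["frame"][:,:,::-1])
T=wristT(g,s);C=cloud(g,T)
sel=(g["z_map"]>0)&(C[...,2]>0.09)&(C[...,2]<0.118)
yy=np.radians(10.6);U=np.array([[np.cos(yy),-np.sin(yy)],[np.sin(yy),np.cos(yy)]])
L=(C[...,:2]-np.array([0.609,0.085]))@U
sel&=(abs(L[...,0])<0.015)&(abs(L[...,1])<0.06)
print(sel.sum(),C[sel].mean(0),L[sel].mean(0),L[sel].min(0),L[sel].max(0))
E
```

```text
t 2.9667 pos [0.6081 0.0798 0.1949] yaw 10.28 tilt 0.21 q6 -0.17 F [-0.5 -1.   0.6] w 0.531
 turn z (5deg) total -0.065  shift total in target-yaw tool axes (0.04) [ 0.046 -0.125  2.646]  in present axes [ 0.055 -0.124  2.646]
2098 [0.61084641 0.08757038 0.11187476] [0.00228773 0.00218687] [-0.00418477 -0.05465285] [0.01499052 0.05313952]
```

View pics/w1.png

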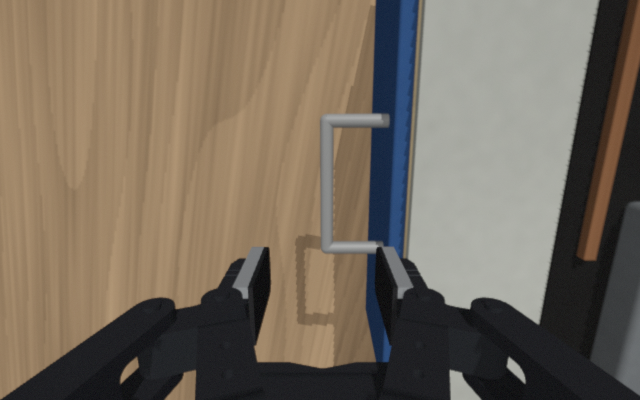

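The wrist view shows the bar at column 326, rows 118-248, midway between the fingers at 260 and 385, so descending is safe.

Emit:
carry_out --moves '[[[0,0,0,0.05,-0.12,0.5,0.06],[0,0,0,0,0,0.5,0.06],[0,0,0,0,0,0.5,0.06],[0,0,0,0,0,0.5,0.06],[0,0,0,0,0,0.5,0.06],[0,0,0,0,0,0.15,0.06],[0,0,0,0,0,0,0.06],[0,0,0,0,0,0,-0.3]]]'

```text
time: 3.68
tool_pos: [0.6119, 0.0829, 0.0922]
tool_rot: [0.0, 0.996, 0.088, 0.001]
contact_force: [0.5, 0.1, 0.8]
gripper_width: 0.405
```

```bash
python3 - <<'E'
from h import *
need([0.609,0.085,0.089],10.6)
g=grab_frame("wrist");cv2.imwrite("pics/w2.png",g["frame"][:,:,::-1])
E
```

```text
t 3.6833 pos [0.6119 0.0829 0.0922] yaw 10.08 tilt 0.1 q6 -0.162 F [0.5 0.1 0.8] w 0.405
 turn z (5deg) total -0.104  shift total in target-yaw tool axes (0.04) [-0.062 -0.064  0.08 ]  in present axes [-0.063 -0.064  0.08 ]
```

View pics/w2.png

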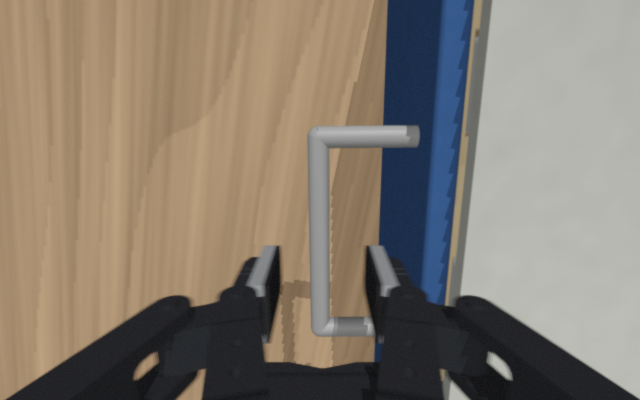

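```bash
python3 - <<'E'
from h import *
g=grab_frame("wrist");H=np.linalg.inv(g["hand_eye"])
for p in([0,0,0,1],[0,0,-.0187,1],[0,.05,-.0187,1],[0,-.05,-.0187,1]):
    c=(H@np.array(p))[:3];print(p,(g["K"]@c/c[2])[:2].round(1))
s=state();T=wristT(g,s)
for uv in[(319,130),(321,328)]: print(onplane(g,*uv,0.108,T).round(4))
E
```

```text
[0, 0, 0, 1] [322.1 230.3]
[0, 0, -0.0187, 1] [322.  243.7]
[0, 0.05, -0.0187, 1] [322.1 331.8]
[0, -0.05, -0.0187, 1] [322.  140.7]
[0.6016 0.1367 0.108 ]
[0.6208 0.0335 0.108 ]
```

Grasp point is centred on the bar. Closing, then pulling gently.

Emit:
carry_out --moves '[[[0,0,0,-0.05,0,0,-1],[0,0,0,0,0,0,-1],[0,0,0,0,0,0,-1],[0,0,0,0,0,0,-1],[0,0,0,0,0,0,-1],[0,0,0,0,0,0,-1]]]'

```text
time: 4.28
tool_pos: [0.6088, 0.0835, 0.091]
tool_rot: [0.0, 0.996, 0.089, 0.0]
contact_force: [-0.6, 0.3, 0.4]
gripper_width: -0.002
```

Emit:
carry_out --moves '[[[0,0,0,-0.2,0,0,-1],[0,0,0,-0.4,0,0,-1],[0,0,0,-0.4,0,0,-1],[0,0,0,-0.4,0,0,-1],[0,0,0,-0.4,0,0,-1],[0,0,0,-0.4,0,0,-1]]]'

```text
time: 4.78
tool_pos: [0.5208, 0.0678, 0.0906]
tool_rot: [-0.0, 0.996, 0.088, -0.0]
contact_force: [-0.3, 0.5, -0.2]
gripper_width: 0.001
```

```bash
python3 - <<'E'
from h import *
need([0.609-.167,0.085-.0313,0.089],10.6)
E
```

```text
t 4.7833 pos [0.5208 0.0678 0.0906] yaw 10.15 tilt 0.03 q6 -0.189 F [-0.3  0.5 -0.2] w 0.001
 turn z (5deg) total -0.09  shift total in target-yaw tool axes (0.04) [-2.002 -0.016  0.041]  in present axes [-2.002 -0.     0.042]
```

The gripper closed fully to width 0 and no pull force showed, so it missed the bar. I'll check.

```bash
python3 - <<'E'
from h import *
for n in("wrist","side","top"):
    g=grab_frame(n);f=g["frame"]
    if n!="wrist": f=cv2.resize(f[80:300,180:400],None,fx=3,fy=2.7)
    cv2.imwrite(f"pics/{n}3.png",f[:,:,::-1])
E
```

```text
(no output)
```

View pics/wrist3.png

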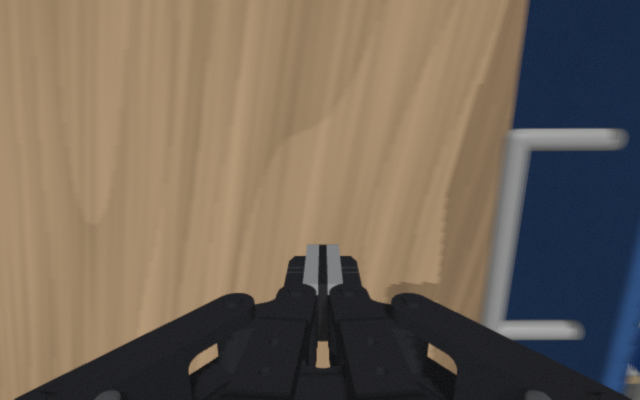

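View pics/side3.png

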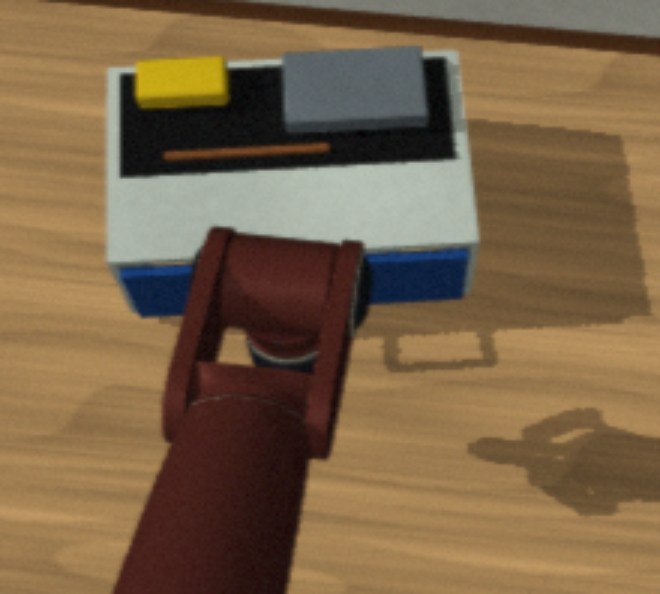

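```bash
python3 - <<'E'
from h import *
s=state();g=grab_frame("wrist");print(g["hand_eye"].round(4).tolist(),g["K"].tolist())
C=cloud(g,g["hand_eye"])
for v in range(225,330,8): print(v,[(C[v,u].round(4).tolist(),round(float(g["z_map"][v,u]),3)) for u in(314,330)])
T=wristT(g,s);W=cloud(g,T)
print("bar",W[200,508],W[280,500],"bench",W[200,200],W[350,100])
E
```

```text
[[1.0, -0.0004, -0.0, 0.0002], [0.0004, 0.9624, 0.2716, -0.0673], [-0.0001, -0.2716, 0.9624, -0.1808], [0.0, 0.0, 0.0, 1.0]] [[356.1144992482437, 0.0, 322.3545036811411], [0.0, 356.1144992482437, 201.24469007227734], [0.0, 0.0, 1.0]]
225 [([-0.0066, 0.0294, 0.0911], 0.288), ([0.0063, 0.0292, 0.0907], 0.288)]
233 [([-0.0066, 0.0362, 0.091], 0.29), ([0.0064, 0.0363, 0.0912], 0.29)]
241 [([-0.0067, 0.0432, 0.0911], 0.292), ([0.0064, 0.0436, 0.0919], 0.293)]
249 [([-0.0032, -0.0096, -0.0475], 0.144), ([0.0032, -0.0098, -0.0479], 0.144)]
257 [([-0.0031, -0.0096, -0.055], 0.137), ([0.0031, -0.0096, -0.0551], 0.137)]
265 [([-0.0029, -0.0093, -0.0614], 0.131), ([0.003, -0.0096, -0.0619], 0.13)]
273 [([-0.0028, -0.0095, -0.0681], 0.124), ([0.0028, -0.0095, -0.068], 0.124)]
281 [([-0.0026, -0.0098, -0.0743], 0.118), ([0.0027, -0.0094, -0.0737], 0.119)]
289 [([-0.0025, -0.0106, -0.081], 0.111), ([0.0027, -0.0076, -0.0757], 0.117)]
297 [([-0.0023, -0.011, -0.0864], 0.106), ([0.0025, -0.0105, -0.0856], 0.107)]
305 [([-0.0023, -0.0103, -0.0896], 0.103), ([0.0025, -0.0082, -0.0861], 0.107)]
313 [([-0.0023, -0.0071, -0.0888], 0.105), ([0.0025, -0.0047, -0.0851], 0.109)]
321 [([-0.0024, -0.0026, -0.0861], 0.109), ([0.0025, -0.002, -0.0852], 0.11)]
329 [([-0.0024, 0.0001, -0.0862], 0.109), ([0.0025, 0.0007, -0.0854], 0.11)]
bar [0.60288037 0.10550402 0.11149358] [0.61104844 0.0657243  0.11296347] bench [ 0.42748654  0.04253137 -0.00066279] [ 3.50952563e-01 -1.13000481e-01 -2.98121914e-05]
```

```bash
python3 - <<'E'
from h import *
g=grab_frame("wrist");C=cloud(g,g["hand_eye"])
for v in range(300,400,12): print(v,[C[v,u].round(3).tolist() for u in(60,150,230,290,310,322,345,400)])
E
```

```text
300 [[-0.225, 0.097, 0.091], [-0.148, 0.097, 0.091], [-0.026, -0.012, -0.09], [-0.009, -0.011, -0.088], [-0.004, -0.01, -0.087], [0.0, -0.003, -0.075], [0.007, -0.011, -0.088], [0.023, -0.011, -0.088]]
312 [[-0.228, 0.109, 0.09], [-0.15, 0.109, 0.091], [-0.026, -0.01, -0.093], [-0.009, -0.01, -0.093], [-0.003, -0.01, -0.093], [0.0, 0.001, -0.076], [0.006, -0.012, -0.095], [0.022, -0.011, -0.094]]
324 [[-0.231, 0.122, 0.091], [-0.151, 0.121, 0.091], [-0.025, -0.01, -0.098], [-0.008, -0.015, -0.106], [-0.003, -0.01, -0.099], [0.0, 0.005, -0.077], [0.006, -0.016, -0.106], [0.022, -0.007, -0.093]]
336 [[-0.233, 0.134, 0.091], [-0.043, -0.011, -0.104], [-0.025, -0.005, -0.096], [-0.007, -0.015, -0.11], [-0.003, -0.006, -0.099], [0.0, 0.01, -0.076], [0.005, -0.016, -0.111], [0.022, -0.003, -0.094]]
348 [[-0.236, 0.147, 0.092], [-0.041, -0.01, -0.108], [-0.026, -0.001, -0.096], [-0.007, -0.015, -0.114], [-0.004, 0.005, -0.088], [-0.0, 0.146, 0.091], [0.005, -0.016, -0.115], [0.017, -0.016, -0.115]]
360 [[-0.238, 0.159, 0.091], [-0.039, -0.011, -0.113], [-0.026, 0.004, -0.095], [-0.007, -0.016, -0.119], [-0.004, 0.009, -0.09], [-0.0, 0.159, 0.09], [0.005, -0.012, -0.115], [0.016, -0.016, -0.119]]
372 [[-0.24, 0.171, 0.09], [-0.038, -0.009, -0.115], [-0.027, 0.008, -0.095], [-0.006, -0.016, -0.122], [-0.003, -0.009, -0.114], [0.0, -0.008, -0.114], [0.005, -0.009, -0.114], [0.016, -0.015, -0.121]]
384 [[-0.055, -0.01, -0.119], [-0.039, -0.006, -0.115], [-0.017, -0.016, -0.126], [-0.006, -0.016, -0.125], [-0.002, -0.01, -0.119], [0.0, -0.009, -0.118], [0.005, -0.01, -0.119], [0.015, -0.016, -0.125]]
396 [[-0.052, -0.011, -0.123], [-0.039, -0.004, -0.116], [-0.016, -0.017, -0.13], [-0.006, -0.015, -0.127], [-0.002, -0.009, -0.122], [0.0, -0.01, -0.122], [0.005, -0.01, -0.122], [0.014, -0.017, -0.13]]
```

View pics/top3.png

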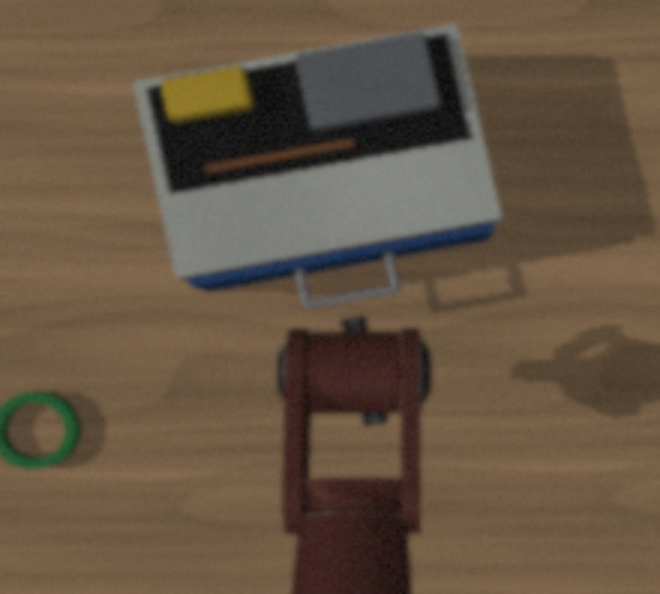

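The wrist depth puts the real fingertips at tool z ≈ -0.0445. The whole gripper therefore sits about 45 mm behind the reported TCP, and the fingers closed above the bar. From here on I'll aim 45 mm lower.

Emit:
carry_out --moves '[[[0,0,0,0,0,0,0.06],[0,0,0,0,0,0,0.06],[0,0,-0.09,0.5,0,0,0.06],[0,0,0,0.5,0,0,0.06],[0,0,0,0.5,0,0,0.06],[0,0,0,0.5,0,0,0.06],[0,0,0,0.25,0,0,0.06],[0,0,0,0,0,0,0.06]]]'

```text
time: 5.7
tool_pos: [0.6125, 0.0845, 0.0908]
tool_rot: [-0.0, 0.996, 0.092, 0.0]
contact_force: [-0.7, 0.4, 0.9]
gripper_width: 0.534
```

```bash
python3 - <<'E'
from h import *
need([0.6105,0.085,0.045],10.6)
E
```

```text
t 5.7 pos [0.6125 0.0845 0.0908] yaw 10.61 tilt 0.03 q6 -0.168 F [-0.7  0.4  0.9] w 0.534
 turn z (5deg) total 0.002  shift total in target-yaw tool axes (0.04) [-0.046 -0.02   1.146]  in present axes [-0.047 -0.02   1.146]
```

Emit:
carry_out --moves '[[[0,0,0,-0.05,0,0.3,0.06],[0,0,0,0,0,0.3,0.06],[0,0,0,0,0,0.3,0.06],[0,0,0,0,0,0.25,0.06],[0,0,0,0,0,0,-1],[0,0,0,0,0,0,-1],[0,0,0,0,0,0,-1],[0,0,0,0,0,0,-1]]]'

```text
time: 6.37
tool_pos: [0.6084, 0.0839, 0.0446]
tool_rot: [-0.0, 0.996, 0.092, -0.0]
contact_force: [0.5, -0.3, 3.2]
gripper_width: 0.098
```

```bash
python3 - <<'E'
from h import *
need([0.6105-.167,0.085-.0313,0.045],10.6)
E
```

```text
t 6.3667 pos [0.6084 0.0839 0.0446] yaw 10.59 tilt 0.01 q6 -0.169 F [ 0.5 -0.3  3.2] w 0.098
 turn z (5deg) total -0.003  shift total in target-yaw tool axes (0.04) [-4.192 -0.016 -0.009]  in present axes [-4.192 -0.015 -0.009]
```

The bar is gripped at width about 0.10. Pulling now.

Emit:
carry_out --moves '[[[0,0,0,-0.1,0,0,-1],[0,0,0,-0.2,0,0,-1],[0,0,0,-0.3,0,0,-1],[0,0,0,-0.4,0,0,-1],[0,0,0,-0.4,0,0,-1],[0,0,0,-0.4,0,0,-1],[0,0,0,-0.4,0,0,-1],[0,0,0,-0.4,0,0,-1]]]'

```text
time: 7.03
tool_pos: [0.5059, 0.0649, 0.0446]
tool_rot: [-0.0, 0.996, 0.092, 0.001]
contact_force: [3.0, 1.4, 2.1]
gripper_width: 0.092
```

Emit:
carry_out --moves '[[[0,0,0,-0.4,0,0,-1],[0,0,0,-0.3,0,0,-1],[0,0,0,-0.3,0,0,-1],[0,0,0,-0.2,0,0,-1],[0,0,0,-0.1,0,0,-1],[0,0,0,0,0,0,-1]]]'

```text
time: 7.53
tool_pos: [0.4538, 0.0553, 0.0446]
tool_rot: [-0.0, 0.996, 0.092, -0.001]
contact_force: [-2.6, 1.0, 4.0]
gripper_width: 0.095
```

```bash
python3 - <<'E'
from h import *
need([0.6084-.1671,0.0839-.0313,0.045],10.6)
E
```

```text
t 7.5333 pos [0.4538 0.0553 0.0446] yaw 10.59 tilt 0.14 q6 -0.227 F [-2.6  1.   4. ] w 0.095
 turn z (5deg) total -0.003  shift total in target-yaw tool axes (0.04) [-0.32   0.008 -0.01 ]  in present axes [-0.32   0.008 -0.009]
```

Emit:
carry_out --moves '[[[0,0,0,-0.1,0,0,-1],[0,0,0,-0.1,0,0,-1],[0,0,0,-0.1,0,0,-1],[0,0,0,-0.05,0,0,-1],[0,0,0,0,0,0,-1]]]'

```text
time: 7.95
tool_pos: [0.4428, 0.0532, 0.0447]
tool_rot: [-0.001, 0.996, 0.092, 0.002]
contact_force: [8.4, 4.4, -5.0]
gripper_width: 0.095
```

Emit:
carry_out --moves '[[[0,0,0,-0.05,0,0,-1],[0,0,0,0,0,0,-1],[0,0,0,0,0,0,-1]]]'

```text
time: 8.2
tool_pos: [0.4431, 0.0533, 0.0447]
tool_rot: [-0.001, 0.996, 0.092, 0.005]
contact_force: [18.1, 6.6, -11.8]
gripper_width: 0.099
```

The end stop was reached, with the force rising to about 19 N. Releasing and rising.

Emit:
carry_out --moves '[[[0,0,0,0,0,0,0.06],[0,0,0,0,0,0,0.06],[0,0,0,0,0,0,0.06],[0,0,0,0,0,-0.5,0.06],[0,0,0,0,0,-0.8,0.06],[0,0,0,0,0,-1,0.06],[0,0,0,0,0,-1,0.5],[0,0,0,0,0,-1,1]]]'

```text
time: 8.87
tool_pos: [0.4387, 0.0521, 0.2181]
tool_rot: [0.0, 0.996, 0.092, -0.001]
contact_force: [1.6, -0.6, 1.2]
gripper_width: 0.794
```

Emit:
carry_out --moves '[[[0,0,0,0,0,-1,1],[0,0,0,0,0,0,1],[0,0,0,0,0,0,1]]]'

```text
time: 9.12
tool_pos: [0.441, 0.052, 0.2603]
tool_rot: [0.001, 0.996, 0.092, 0.003]
contact_force: [-0.6, 0.6, -1.4]
gripper_width: 1.002
```

```bash
python3 - <<'E'
from h import *
need([0.553,0.07,0.2],10.6)
for n in("wrist","side","top"):
    g=grab_frame(n);f=g["frame"]
    if n!="wrist": f=cv2.resize(f[80:280,180:400],None,fx=3,fy=3)
    cv2.imwrite(f"pics/{n}4.png",f[:,:,::-1])
E
```

```text
t 9.1167 pos [0.441  0.052  0.2603] yaw 10.58 tilt 0.35 q6 -0.235 F [-0.6  0.6 -1.4] w 1.002
 turn z (5deg) total -0.003  shift total in target-yaw tool axes (0.04) [2.834 0.073 1.508]  in present axes [2.825 0.069 1.525]
```

View pics/wrist4.png

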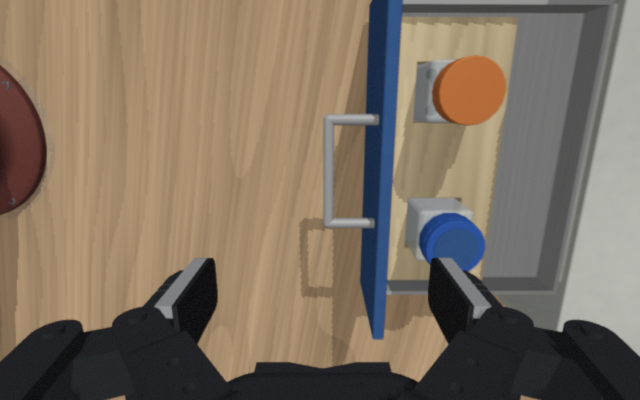

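View pics/side4.png

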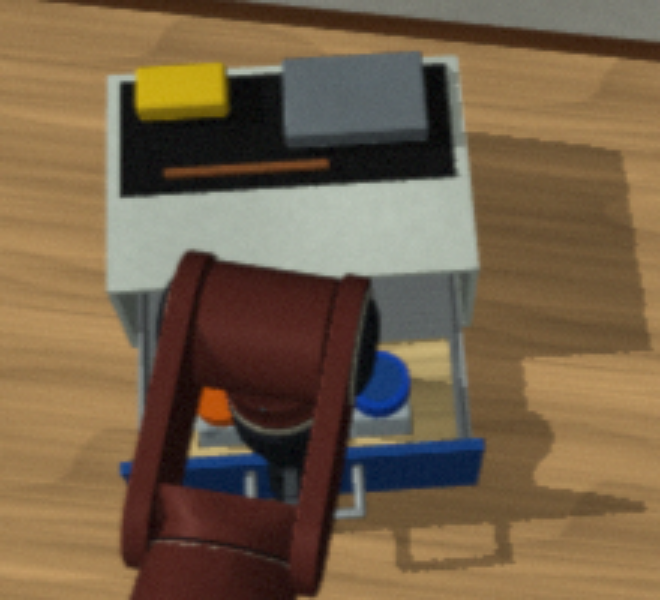

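View pics/top4.png

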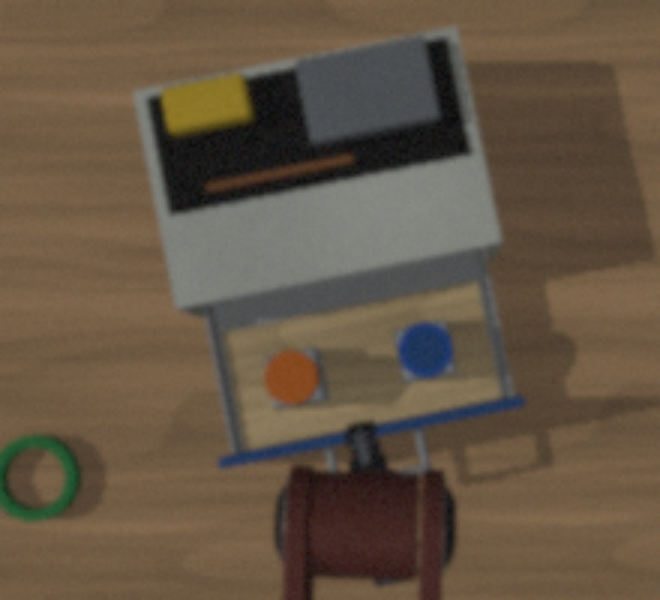

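The drawer is open. The blue cap is in the -y pocket: wrist view about (452,243), top view about (322,197). The orange cap is at (472,90) in the wrist view.

```bash
cat > cap.py <<'E'
from h import *
def run():
    for n in("top","wrist","side"):
        s=state();g=grab_frame(n);T=wristT(g,s) if n=="wrist" else g["world_from_camera"]
        C=cloud(g,T);m=(mask(g,(100,120,60),(130,255,255))>0)&(g["z_map"]>0)&(abs(C[...,2]-0.117)<0.006)&(C[...,0]>0.49)&(C[...,0]<0.64)&(abs(C[...,1])<0.13)
        k,lab,st,ce=cv2.connectedComponentsWithStats(m.astype(np.uint8))
        if k<2: print(n,"none");continue
        i=1+np.argmax(st[1:,4]);mm=(lab==i)
        c=cv2.findContours(mm.astype(np.uint8),0,1)[0];c=max(c,key=len);e=cv2.fitEllipse(c)
        P=C[mm];z=np.median(P[:,2]);(xy,r)=cv2.minEnclosingCircle(P[:,:2].astype(np.float32))
        print(n,st[i].tolist(),"z",z.round(4),"mean",P.mean(0).round(4),"ellipse",np.round(e[0],1),onplane(g,*e[0],0.115,T).round(4),"circ",np.round(xy,4),round(r,4))
run() if __name__=="__main__" else 0
E
python3 cap.py
python3 - <<'E'
import numpy as np
a=np.radians(10.6);ux=np.array([np.cos(a),np.sin(a)]);uy=np.array([-np.sin(a),np.cos(a)])
print("predicted from handle", np.array([0.6095,0.085])-0.17*ux+0.115*ux-0.075*uy)
E
```

```text
top [313, 188, 17, 17, 201] z 0.1152 mean [0.5871 0.0058 0.1155] ellipse [321.4 196. ] [0.5873 0.0055 0.115 ] circ [0.5863 0.005 ] 0.0283
wrist [431, 223, 62, 53, 2135] z 0.1158 mean [0.5858 0.0101 0.1157] ellipse [464.1 247.3] [0.5858 0.0094 0.115 ] circ [0.5857 0.0036] 0.0298
side [299, 197, 18, 20, 201] z 0.1148 mean [ 0.5826 -0.0038  0.1152] ellipse [308.1 207.5] [ 0.5825 -0.0028  0.115 ] circ [0.5853 0.0039] 0.0297
predicted from handle [0.56923491 0.00116252]
```

```bash
python3 - <<'E'
from h import *
s=state();g=grab_frame("wrist");T=wristT(g,s)
a=onplane(g,328.5,120,0.108,T);b=onplane(g,329,222,0.108,T);m=(a+b)/2
ux=np.array([np.cos(.185),np.sin(.185)])
print(a,b,m); print("travel wrist-wrist",(np.array([0.6112,0.0851])-m[:2])@ux)
g=grab_frame("top");C=cloud(g);f=g["frame"]
sel=(g["z_map"]>0)&(mask(g,(105,120,40),(130,255,255))>0)&(abs(C[...,2]-0.132)<0.005)&(abs(C[...,0]-.5)<.06)&(abs(C[...,1]-.06)<.2)
L=C[sel][:,:2]@ux;print("panel top along ux",sel.sum(),np.median(L), "cap", np.array([0.586,0.0045])@ux,"shut handle",np.array([0.6095,0.085])@ux)
E
```

```text
[0.43444005 0.10320714 0.108     ] [0.45311195 0.00827197 0.108     ] [0.443776   0.05573956 0.108     ]
travel wrist-wrist 0.1699678729272123
panel top along ux 170 0.5023573482871522 cap 0.5768284022701918 shut handle 0.6147351001090097
```

Travel measures 0.170 m, which is fully open. The cap centre is at about (0.586, 0.0045). Moving above it, then turning the jaws along the unit's y.

Emit:
carry_out --moves '[[[0,0,0,0.67,0.37,0.2,1],[0,0,0,0.67,0.37,0.2,1],[0,0,0,0.67,0.37,0.2,1],[0,0,0,0.67,0.37,0.2,1],[0,0,0,0.67,0.37,0.2,1],[0,0,1,0,0,0,1],[0,0,1,0,0,0,1],[0,0,1,0,0,0,1]]]'

```text
time: 10.18
tool_pos: [0.585, 0.004, 0.2152]
tool_rot: [-0.0, 0.999, -0.041, -0.002]
contact_force: [-0.0, -0.6, 0.3]
gripper_width: 0.995
```

Emit:
carry_out --moves '[[[0,0,1,0,0,0,1],[0,0,1,0,0,0,1],[0,0,1,0,0,0,1],[0,0,1,0,0,0,1],[0,0,1,0,0,0,1],[0,0,1,0,0,0,1],[0,0,1,0,0,0,1],[0,0,1,0,0,0,1]]]'

```text
time: 10.85
tool_pos: [0.5847, 0.0043, 0.2161]
tool_rot: [0.0, 0.925, -0.38, -0.001]
contact_force: [-0.6, 0.5, 0.4]
gripper_width: 1.002
```

Emit:
carry_out --moves '[[[0,0,1,0,0,0,1],[0,0,1,0,0,0,1],[0,0,1,0,0,0,1],[0,0,1,0,0,0,1],[0,0,1,0,0,0,1],[0,0,1,0,0,0,1],[0,0,1,0,0,0,1],[0,0,0,0,0,0,1]]]'

```text
time: 11.52
tool_pos: [0.5847, 0.0042, 0.2161]
tool_rot: [0.0, 0.769, -0.639, -0.001]
contact_force: [-0.6, -0.5, -0.0]
gripper_width: 0.998
```

```bash
python3 cap.py; python3 - <<'E'
from h import *
need([0.586,0.0045,0.0375],-79.4)
g=grab_frame("wrist");cv2.imwrite("pics/w5.png",g["frame"][:,:,::-1])
H=np.linalg.inv(g["hand_eye"])
E
```

```text
t 11.5667 pos [0.5847 0.0043 0.2162] yaw -79.3 tilt 0.06 q6 1.264 F [ 0.9  0.1 -1. ] w 0.999
 turn z (5deg) total 0.02  shift total in target-yaw tool axes (0.04) [ 0.    -0.032  4.469]  in present axes [ 2.000e-03 -3.600e-02  4.469e+00]Traceback (most recent call last):
  File "cap.py", line 12, in <module>
    run() if __name__=="__main__" else 0
    ~~~^^
  File "cap.py", line 9, in run
    c=cv2.findContours(mm.astype(np.uint8),0,1)[0];c=max(c,key=len);e=cv2.fitEllipse(c)
                                                                      ~~~~~~~~~~~~~~^^^
cv2.error: OpenCV(4.12.0) /io/opencv/modules/imgproc/src/shapedescr.cpp:361: error: (-201:Incorrect size of input array) There should be at least 5 points to fit the ellipse in function 'fitEllipseNoDirect'
```

View pics/w5.png

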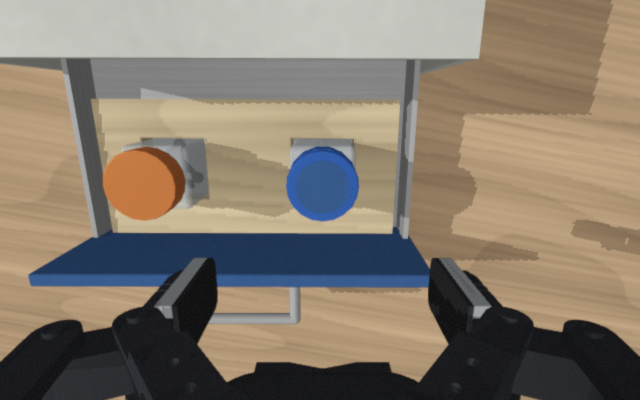

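The cap is in the wrist view at (322,184), centred between the fingers in x. Measuring it closely.

```bash
sed -i 's/if k<2:/if k<2 or st[1:,4].max()<40:/' cap.py; python3 cap.py; python3 - <<'E'
from h import *
s=state();g=grab_frame("wrist");C=cloud(g,g["hand_eye"]);W=cloud(g,wristT(g,s))
m=(g["z_map"]>0)&(W[...,2]>0.111)&(W[...,2]<0.12)&(mask(g,(100,120,60),(130,255,255))>0)&(np.linalg.norm(W[...,:2]-[.586,.0045],axis=-1)<.05)
P=C[m].astype(np.float32);print("tool-frame cap top circle",cv2.minEnclosingCircle(P[:,:2]),P.mean(0),W[m].mean(0))
E
```

```text
top none
wrist [287, 150, 71, 71, 3921] z 0.1157 mean [0.5879 0.0036 0.1156] ellipse [322.  185.1] [0.588  0.0036 0.115 ] circ [0.5868 0.0033] 0.0295
side noneTraceback (most recent call last):
  File "<stdin>", line 4, in <module>
cv2.error: OpenCV(4.12.0) /io/opencv/modules/imgproc/src/shapedescr.cpp:201: error: (-215:Assertion failed) count >= 0 && (depth == CV_32F || depth == CV_32S) in function 'minEnclosingCircle'
```

Emit:
carry_out --moves '[[[0,0,0,0.02,-0.06,0.6,1],[0,0,0,0,0,0.7,1],[0,0,0,0,0,0.7,1],[0,0,0,0,0,0.7,1],[0,0,0,0,0,0.5,1],[0,0,0,0,0,0.2,1],[0,0,0,0,0,0,1],[0,0,0,0,0,0,1]]]'

```text
time: 12.48
tool_pos: [0.5879, 0.0039, 0.0815]
tool_rot: [-0.0, 0.769, -0.639, 0.0]
contact_force: [0.8, -0.2, 0.9]
gripper_width: 1.002
```

```bash
python3 cap.py; python3 - <<'E'
from h import *
need([0.587,0.0037,0.0375],-79.4)
g=grab_frame("wrist");cv2.imwrite("pics/w6.png",g["frame"][:,:,::-1])
E
```

```text
top none
wrist [255, 198, 129, 122, 12113] z 0.1157 mean [0.5885 0.0038 0.1156] ellipse [319.1 258.6] [0.5886 0.0038 0.115 ] circ [0.5864 0.0031] 0.0301
side none
t 12.6333 pos [0.5892 0.0037 0.0833] yaw -79.39 tilt 0.23 q6 1.266 F [ 0.1 -0.1 -0.4] w 0.998
 turn z (5deg) total 0.001  shift total in target-yaw tool axes (0.04) [-0.01   0.053  1.146]  in present axes [-0.011  0.057  1.146]
```

View pics/w6.png

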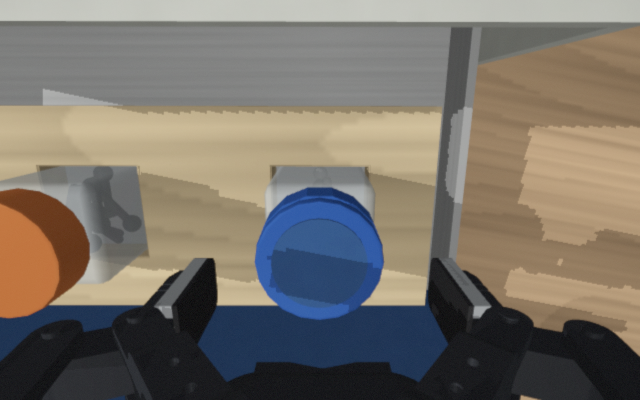

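Emit:
carry_out --moves '[[[0,0,0,0,0.05,0.3,1],[0,0,0,0,0,0.3,1],[0,0,0,0,0,0.3,1],[0,0,0,0,0,0.2,1],[0,0,0,0,0,0.05,1],[0,0,0,0,0,0,1]]]'

```text
time: 13.18
tool_pos: [0.5842, 0.0037, 0.033]
tool_rot: [0.001, 0.769, -0.639, -0.001]
contact_force: [-0.2, 0.2, 0.2]
gripper_width: 1.001
```

```bash
python3 - <<'E'
from h import *
need([0.587,0.0037,0.0375],-79.4)
g=grab_frame("wrist");cv2.imwrite("pics/w7.png",g["frame"][:,:,::-1])
C=cloud(g,g["hand_eye"])
for u in (200,205,210): 
    for v in(262,268,275): print(u,v,C[v,u].round(4))
E
```

```text
t 13.1833 pos [0.5842 0.0037 0.033 ] yaw -79.41 tilt 0.18 q6 1.265 F [-0.2  0.2  0.2] w 1.001
 turn z (5deg) total -0.001  shift total in target-yaw tool axes (0.04) [ 0.012 -0.068 -0.113]  in present axes [ 0.012 -0.067 -0.113]
200 262 [-0.0442 -0.0112 -0.0594]
200 268 [-0.0426 -0.0111 -0.0641]
200 275 [-0.0416 -0.0101 -0.0676]
205 262 [-0.0425 -0.0109 -0.0588]
205 268 [-0.0414 -0.0103 -0.0626]
205 275 [-0.0412 -0.0081 -0.0637]
210 262 [-0.0415 -0.0097 -0.0564]
210 268 [-0.0411 -0.0081 -0.0581]
210 275 [-0.0416 -0.0048 -0.0573]
```

View pics/w7.png

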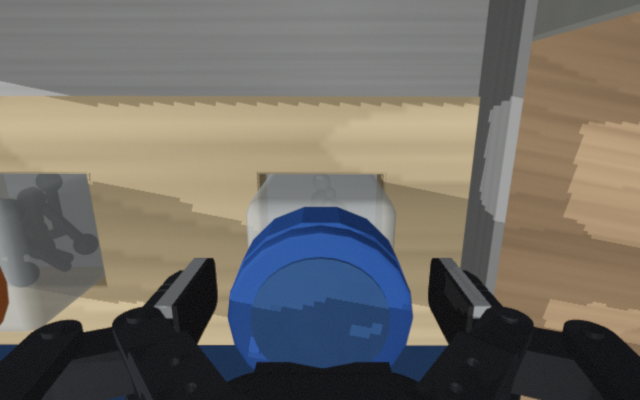

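Emit:
carry_out --moves '[[[0,0,0,0.01,-0.06,-0.11,1],[0,0,0,0,0,0,1],[0,0,0,0,0,0,-1],[0,0,0,0,0,0,-1],[0,0,0,0,0,0,-1],[0,0,0,0,0,0,-1],[0,0,0,0,0,0,-1],[0,0,0,0,0,0,-1]]]'

```text
time: 13.9
tool_pos: [0.5885, 0.0041, 0.0404]
tool_rot: [-0.001, 0.769, -0.639, 0.0]
contact_force: [-2.0, 2.8, 5.4]
gripper_width: 0.69
```

```bash
python3 - <<'E'
from h import *
need([0.587,0.0037,0.0375],-79.4)
print(state()["ft_torque"])
g=grab_frame("wrist");cv2.imwrite("pics/w8.png",g["frame"][:,:,::-1])
C=cloud(g,g["hand_eye"])
for u in (222,226,230,234): 
    for v in(256,262,268,275): print(u,v,C[v,u].round(4))
E
```

```text
t 13.9 pos [0.5885 0.0041 0.0404] yaw -79.4 tilt 0.08 q6 1.265 F [-2.   2.8  5.4] w 0.69
 turn z (5deg) total -0.0  shift total in target-yaw tool axes (0.04) [0.003 0.039 0.071]  in present axes [0.003 0.039 0.071]
[ 0.41764251  0.2535446  -0.01630743]
222 256 [-0.0547  0.0146  0.0027]
222 262 [-0.0385 -0.0073 -0.0512]
222 268 [-0.0347 -0.011  -0.0641]
222 275 [-0.0333 -0.011  -0.0695]
226 256 [-0.0522  0.0142  0.0017]
226 262 [-0.0344 -0.0113 -0.0597]
226 268 [-0.0332 -0.0113 -0.0645]
226 275 [-0.0319 -0.0111 -0.0696]
230 256 [-0.0342 -0.0113 -0.0545]
230 262 [-0.0336 -0.0102 -0.0574]
230 268 [-0.0318 -0.0111 -0.0642]
230 275 [-0.0302 -0.0117 -0.0707]
234 256 [-0.0328 -0.0111 -0.0539]
234 262 [-0.0316 -0.0111 -0.0592]
234 268 [-0.0304 -0.0111 -0.0642]
234 275 [-0.0291 -0.0111 -0.0697]
```

View pics/w8.png

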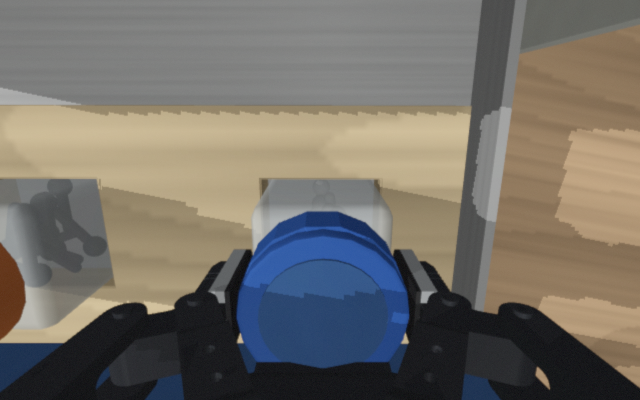

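The cap is gripped at width 0.69, with the tips at z ≈ 0.093 and so about 22 mm of pad overlap. Turning counterclockwise, which is negative about tool z.

Emit:
carry_out --moves '[[[0,0,-0.6,0,0,0,-1],[0,0,-0.8,0,0,0,-1],[0,0,-0.8,0,0,0,-1],[0,0,-0.8,0,0,0,-1],[0,0,-0.8,0,0,0,-1],[0,0,-0.2,0,0,0,-1],[0,0,0,0,0,0,-1]]]'

```text
time: 14.53
tool_pos: [0.5894, 0.0052, 0.0413]
tool_rot: [-0.002, 0.869, -0.496, 0.001]
contact_force: [-0.9, 7.1, 8.5]
gripper_width: 0.687
```

```bash
python3 - <<'E'
from h import *
need([0.587,0.0037,0.0375],-9.4)
print(state()["ft_torque"])
g=grab_frame("wrist");cv2.imwrite("pics/w9.png",g["frame"][:,:,::-1])
E
```

```text
t 14.5333 pos [0.5894 0.0052 0.0413] yaw -59.41 tilt 0.25 q6 0.916 F [-0.9  7.1  8.5] w 0.687
 turn z (5deg) total -10.002  shift total in target-yaw tool axes (0.04) [-0.053  0.046  0.096]  in present axes [0.001 0.071 0.095]
[ 0.9493885   0.17470471 -0.20124121]
```

View pics/w9.png

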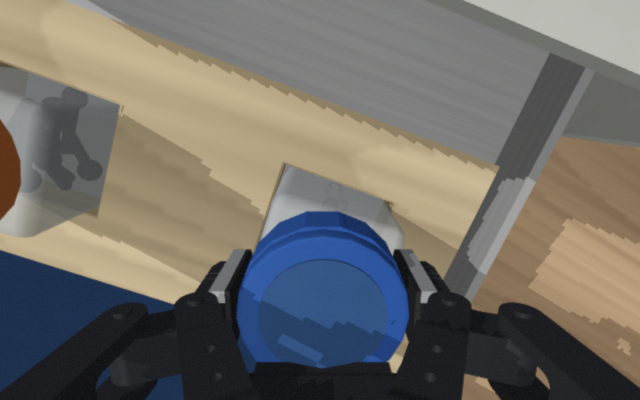

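Torque is about 0.2 Nm and the jar is held by its pocket, as expected. Continuing.

Emit:
carry_out --moves '[[[0,0,-0.8,0,0,0,-1],[0,0,-0.8,0,0,0,-1],[0,0,-0.8,0,0,0,-1],[0,0,-0.8,0,0,0,-1],[0,0,-0.8,0,0,0,-1],[0,0,-0.8,0,0,0,-1],[0,0,-0.2,0,0,0,-1],[0,0,0,0,0,0,-1]]]'

```text
time: 15.25
tool_pos: [0.5898, 0.0048, 0.0425]
tool_rot: [-0.002, 0.955, -0.296, 0.001]
contact_force: [-3.1, 5.1, 12.8]
gripper_width: 0.693
```

```bash
python3 - <<'E'
from h import *
need([0.587,0.0037,0.0375],-9.4)
print(state()["ft_torque"])
E
```

```text
t 15.25 pos [0.5898 0.0048 0.0425] yaw -34.38 tilt 0.24 q6 0.48 F [-3.1  5.1 12.8] w 0.693
 turn z (5deg) total -4.995  shift total in target-yaw tool axes (0.04) [-0.064  0.039  0.124]  in present axes [-0.042  0.063  0.124]
[ 0.82196784  0.51922109 -0.08303039]
```

Emit:
carry_out --moves '[[[0,0,-0.8,0,0,0,-1],[0,0,-0.8,0,0,0,-1],[0,0,-0.8,0,0,0,-1],[0,0,-0.8,0,0,0,-1],[0,0,-0.8,0,0,0,-1],[0,0,-0.8,0,0,0,-1],[0,0,-0.2,0,0,0,-1],[0,0,0,0,0,0,-1]]]'

```text
time: 15.92
tool_pos: [0.5909, 0.0055, 0.0439]
tool_rot: [-0.002, 0.997, -0.082, 0.003]
contact_force: [-4.2, 7.2, 16.5]
gripper_width: 0.687
```

```bash
python3 - <<'E'
from h import *
need([0.587,0.0037,0.0375],-9.4)
print(state()["ft_torque"])
g=grab_frame("wrist");cv2.imwrite("pics/w10.png",g["frame"][:,:,::-1])
E
```

```text
t 15.9167 pos [0.5909 0.0055 0.0439] yaw -9.38 tilt 0.4 q6 0.043 F [-4.2  7.2 16.5] w 0.687
 turn z (5deg) total 0.005  shift total in target-yaw tool axes (0.04) [-0.088  0.061  0.16 ]  in present axes [-0.089  0.061  0.159]
[ 1.27493661  0.56409101 -0.04561472]
```

View pics/w10.png

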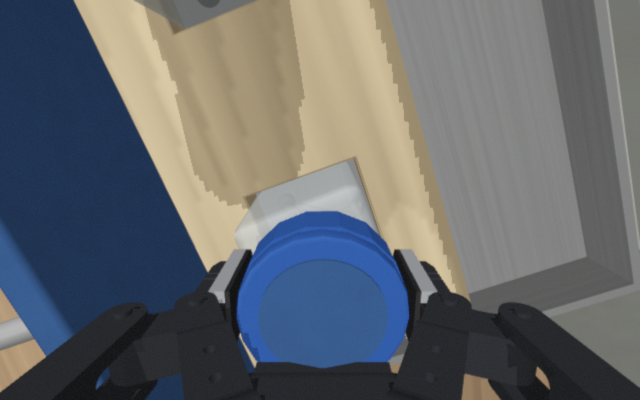

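Turned 70°. The force is now upward, from the seal. Lifting a little and checking that the jar doesn't come along.

Emit:
carry_out --moves '[[[0,0,0,0,0,-0.05,-1],[0,0,0,0,0,-0.05,-1],[0,0,0,0,0,-0.05,-1],[0,0,0,0,0,-0.05,-1],[0,0,0,0,0,0,-1],[0,0,0,0,0,0,-1]]]'

```text
time: 16.47
tool_pos: [0.5877, 0.0037, 0.0468]
tool_rot: [-0.0, 0.997, -0.082, -0.0]
contact_force: [1.2, 3.3, -0.7]
gripper_width: 0.688
```

```bash
python3 - <<'E'
from h import *
need([0.587,0.0037,0.0375],-9.4)
print(state()["ft_torque"])
g=grab_frame("wrist");cv2.imwrite("pics/w11.png",g["frame"][:,:,::-1])
E
```

```text
t 16.4667 pos [0.5877 0.0037 0.0468] yaw -9.41 tilt 0.04 q6 0.044 F [ 1.2  3.3 -0.7] w 0.688
 turn z (5deg) total -0.002  shift total in target-yaw tool axes (0.04) [-0.018  0.002  0.233]  in present axes [-0.018  0.002  0.233]
[ 0.47421006 -0.22626769  0.06557697]
```

View pics/w11.png

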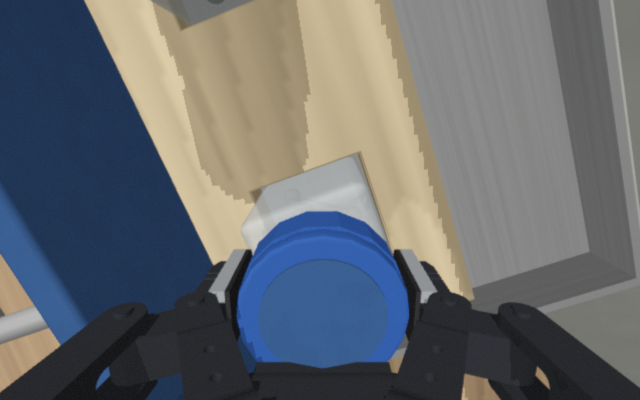

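The force is about zero, so the threads have let go. Lifting on, to about 3 cm above the rim.

Emit:
carry_out --moves '[[[0,0,0,0,0,-0.1,-1],[0,0,0,0,0,-0.1,-1],[0,0,0,0,0,-0.1,-1],[0,0,0,0,0,-0.1,-1],[0,0,0,0,0,0,-1]]]'

```text
time: 16.93
tool_pos: [0.5889, 0.003, 0.0649]
tool_rot: [0.0, 0.997, -0.082, 0.001]
contact_force: [-0.0, -0.1, -0.4]
gripper_width: 0.688
```

Emit:
carry_out --moves '[[[0,0,0,0,0,-0.15,-1],[0,0,0,0,0,-0.15,-1],[0,0,0,0,0,-0.15,-1],[0,0,0,0,0,-0.15,-1],[0,0,0,0,0,0,-1],[0,0,0,0,0,0,-1]]]'

```text
time: 17.43
tool_pos: [0.5885, 0.0035, 0.0882]
tool_rot: [0.0, 0.997, -0.082, 0.001]
contact_force: [-0.1, -0.2, -0.7]
gripper_width: 0.692
```

```bash
python3 - <<'E'
from h import *
need([0.587,0.0037,0.0874],-9.4)
print(state()["ft_torque"])
for n in("wrist","side","top"):
    g=grab_frame(n);f=g["frame"]
    if n!="wrist": f=cv2.resize(f[80:280,180:400],None,fx=3,fy=3)
    cv2.imwrite(f"pics/{n}12.png",f[:,:,::-1])
E
```

```text
t 17.4333 pos [0.5885 0.0035 0.0882] yaw -9.4 tilt 0.08 q6 0.044 F [-0.1 -0.2 -0.7] w 0.692
 turn z (5deg) total -0.0  shift total in target-yaw tool axes (0.04) [-0.037  0.001  0.02 ]  in present axes [-0.037  0.001  0.02 ]
[0.00205565 0.09434827 0.01379897]
```

View pics/wrist12.png

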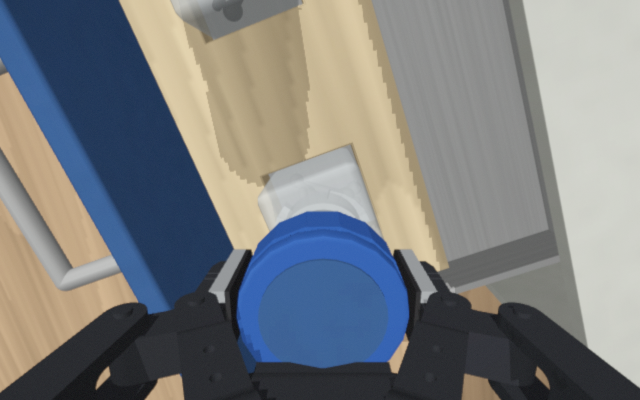

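View pics/side12.png

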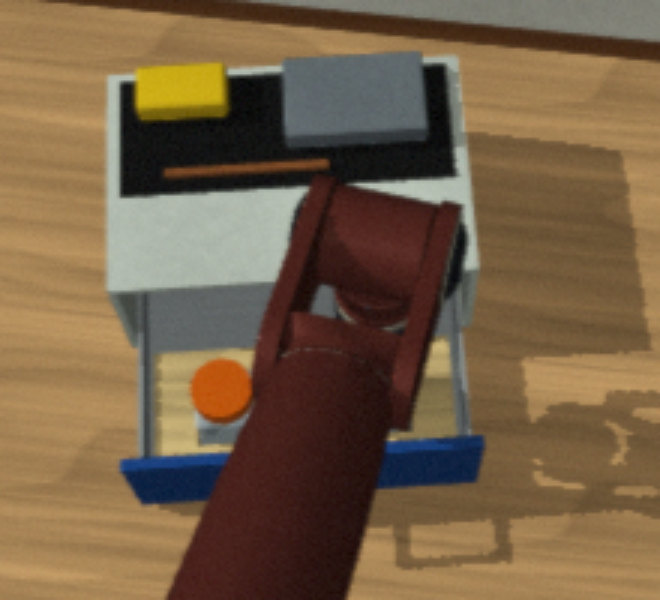

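View pics/top12.png

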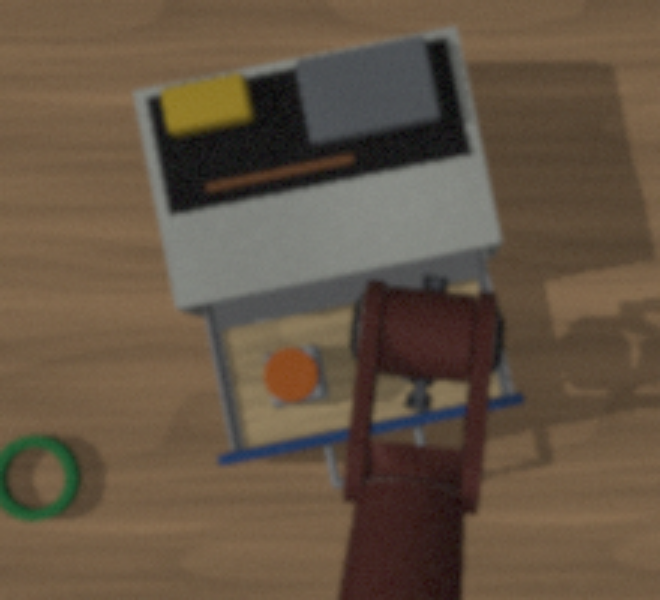

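The jar stays in its pocket with the neck visible, the cap is held above it, and the orange-capped jar is unmoved. Final checks: cap level, centring and stillness.

Emit:
carry_out --moves '[[[0,0,0,0,0,0,-1],[0,0,0,0,0,0,-1],[0,0,0,0,0,0,-1],[0,0,0,0,0,0,-1]]]'

```text
time: 17.92
tool_pos: [0.5879, 0.0036, 0.0871]
tool_rot: [-0.0, 0.997, -0.082, -0.0]
contact_force: [-0.3, -0.2, -0.5]
gripper_width: 0.688
```

```bash
python3 - <<'E'
from h import *
need([0.587,0.0037,0.0874],-9.4)
s=state();print("qd",abs(s["joint_vel"]).max().round(4))
g=grab_frame("wrist");T=wristT(g,s);W=cloud(g,T)
m=(g["z_map"]>0)&(mask(g,(100,120,60),(130,255,255))>0)&(abs(W[...,2]-0.163)<0.008)&(np.linalg.norm(W[...,:2]-[.587,.0037],axis=-1)<.034)
P=W[m];c=P.mean(0);n=np.linalg.svd(P-c,full_matrices=False)[2][2]
print("cap top pts",len(P),"z",np.median(P[:,2]).round(4),"tilt deg",np.degrees(np.arccos(abs(n[2]))).round(2),"circle",cv2.minEnclosingCircle(P[:,:2].astype(np.float32)))
# jar shoulder
for z0,z1 in((0.078,0.09),(0.098,0.114)):
    q=(g["z_map"]>0)&(W[...,2]>z0)&(W[...,2]<z1)&(np.linalg.norm(W[...,:2]-[.587,.0037],axis=-1)<.05)&(mask(g,(100,90,40),(130,255,255))==0)
    print(z0,q.sum(),W[q].mean(0).round(4) if q.any() else None)
t=grab_frame("top");C=cloud(t);ux=np.array([np.cos(.185),np.sin(.185)])
sel=(t["z_map"]>0)&(mask(t,(105,120,40),(130,255,255))>0)&(abs(C[...,2]-0.132)<0.005)&(abs(C[...,0]-.5)<.06)&(abs(C[...,1]-.06)<.2)
print("panel",np.median(C[sel][:,:2]@ux))
cv2.imwrite("pics/top_full.png",t["frame"][:,:,::-1])
E
```

```text
t 17.9167 pos [0.5879 0.0036 0.0871] yaw -9.4 tilt 0.02 q6 0.044 F [-0.3 -0.2 -0.5] w 0.688
 turn z (5deg) total -0.001  shift total in target-yaw tool axes (0.04) [-0.022  0.001 -0.008]  in present axes [-0.022  0.001 -0.008]
qd 0.0025
cap top pts 19317 z 0.1627 tilt deg 2.31 circle ((0.5876316428184509, -7.830686081433669e-05), 0.030759239569306374)
0.078 3261 [0.5904 0.0233 0.0828]
0.098 758 [0.5945 0.0215 0.1029]
panel 0.5052693544867922
```

View pics/top_full.png

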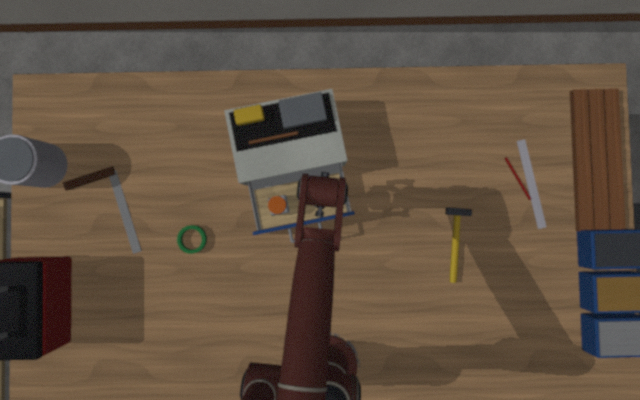

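Cap height and centring look good. I'll double-check that the drawer hasn't crept in.

```bash
python3 - <<'E'
from h import *
s=state();g=grab_frame("wrist");T=wristT(g,s);cv2.imwrite("pics/w13.png",g["frame"][:,:,::-1])
print("corner now",onplane(g,66,282,0.108,T),"earlier 0.4531,0.0083")
t=grab_frame("top")["frame"];f=cv2.resize(t[80:280,180:400],None,fx=3,fy=3)[:,:,::-1]
a=cv2.imread("pics/top4.png");
def line(im):
    hsv=cv2.cvtColor(im,cv2.COLOR_BGR2HSV);m=cv2.inRange(hsv,np.array((105,120,40)),np.array((130,255,255)))
    out=[]
    for u in list(range(235,310,10))+[485,490,500,505,510]:
        v=np.nonzero(m[385:480,u])[0];out.append(round(385+v.mean(),1) if len(v) else None)
    return out
print(line(a));print(line(f))
# handle-in-top comparison and orange cap
for im in(a,f):
    h=cv2.cvtColor(im,cv2.COLOR_BGR2HSV);m=cv2.inRange(h,np.array((3,170,90)),np.array((14,255,255)));m[:300]=0
    M=cv2.moments(m,True);print("orange",M["m10"]/M["m00"],M["m01"]/M["m00"])
W=cloud(g,T)
r=(g["z_map"]>0)&(mask(g,(100,120,60),(130,255,255))>0)&(abs(W[...,2]-0.163)<0.012)
for v in range(225,365,20):
    print(v,[W[v,u,2].round(4) if r[v,u] else 0 for u in(260,280,300,322,345,365,385)])
E
```

```text
corner now [0.45922326 0.00514684 0.108     ] earlier 0.4531,0.0083
[np.float64(459.0), np.float64(457.0), np.float64(455.5), np.float64(453.5), np.float64(451.5), np.float64(449.5), np.float64(447.5), np.float64(445.5), np.float64(408.5), np.float64(407.0), np.float64(404.5), np.float64(403.5), np.float64(403.0)]
[np.float64(456.5), np.float64(454.0), np.float64(453.0), np.float64(451.5), np.float64(448.5), np.float64(446.5), np.float64(445.0), np.float64(443.0), None, np.float64(406.0), np.float64(402.5), np.float64(401.0), np.float64(400.0)]
orange 291.2219222462203 376.93088552915765
orange 290.7852564102564 374.6014957264957
225 [0, 0, 0, np.float64(0.1527), 0, 0, 0]
245 [0, np.float64(0.1605), np.float64(0.1619), np.float64(0.1614), np.float64(0.1622), np.float64(0.1604), 0]
265 [np.float64(0.1622), np.float64(0.1624), np.float64(0.1638), np.float64(0.1632), np.float64(0.1624), np.float64(0.1624), np.float64(0.1607)]
285 [np.float64(0.162), np.float64(0.1631), np.float64(0.1639), np.float64(0.1637), np.float64(0.163), np.float64(0.1617), np.float64(0.1614)]
305 [np.float64(0.1633), np.float64(0.1626), np.float64(0.1628), np.float64(0.1632), np.float64(0.1632), np.float64(0.1631), np.float64(0.163)]
325 [np.float64(0.1641), np.float64(0.1633), np.float64(0.1636), np.float64(0.1636), np.float64(0.1632), np.float64(0.1624), np.float64(0.1635)]
345 [np.float64(0.1618), np.float64(0.1635), np.float64(0.1643), np.float64(0.1637), np.float64(0.1636), np.float64(0.1648), np.float64(0.1616)]
```

View pics/w13.png

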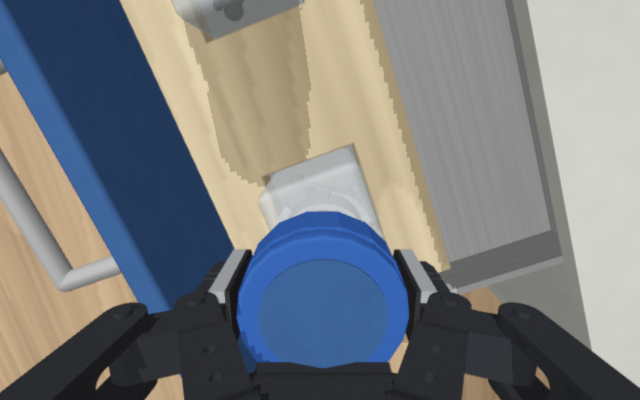

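```bash
python3 - <<'E'
from h import *
f=np.ascontiguousarray(cv2.resize(grab_frame("top")["frame"][80:280,180:400],None,fx=3,fy=3)[:,:,::-1]);a=cv2.imread("pics/top4.png")
A=cv2.cvtColor(a,6).astype(np.float32);F=cv2.cvtColor(f,6).astype(np.float32)
for nm,(x0,x1,y0,y1) in {"unit top":(130,500,20,240),"drawer left":(215,340,335,470),"tape":(0,90,430,530)}.items():
    print(nm,cv2.phaseCorrelate(A[y0:y1,x0:x1].copy(),F[y0:y1,x0:x1].copy(),cv2.createHanningWindow((x1-x0,y1-y0),5)))
s=grab_frame("side")["frame"];f=np.ascontiguousarray(cv2.resize(s[80:280,180:400],None,fx=3,fy=3)[:,:,::-1]);a=cv2.imread("pics/side4.png")
A=cv2.cvtColor(a,6).astype(np.float32);F=cv2.cvtColor(f,6).astype(np.float32)
for nm,(x0,x1,y0,y1) in {"unit top":(100,330,50,250),"panel right":(390,500,420,500)}.items():
    print("side",nm,cv2.phaseCorrelate(A[y0:y1,x0:x1].copy(),F[y0:y1,x0:x1].copy()))
E
```

```text
unit top ((0.4702072811737992, 3.435297798564619), 0.2068718793402778)
drawer left ((0.6137936786010414, -2.4529190763158084), 0.4421784661187066)
tape ((-0.06400997941494069, -2.8604423780218795), 0.3706869708167182)
side unit top ((-0.561625032116055, 63.680464824612756), 0.04878889640172323)
side panel right ((0.07705403096375107, -2.770452922816446), 0.5695898550748825)
```

```bash
python3 - <<'E'
from h import *
a=cv2.imread("pics/top0.png");b=cv2.imread("pics/top_full.png");c=np.ascontiguousarray(grab_frame("top")["frame"][:,:,::-1])
def cen(im,lo,hi,x0,x1,y0,y1):
    m=cv2.inRange(cv2.cvtColor(im,cv2.COLOR_BGR2HSV),np.array(lo),np.array(hi))[y0:y1,x0:x1];M=cv2.moments(m,True);return np.round([M["m10"]/M["m00"]+x0,M["m01"]/M["m00"]+y0,M["m00"]],2)
for n,im in(("t0",a),("now",b),("now2",c)):
    print(n,"tape",cen(im,(60,100,30),(85,255,255),150,230,210,270),"yellow box",cen(im,(20,150,80),(32,255,255),220,280,95,135),"hammer",cen(im,(20,150,80),(32,255,255),430,480,200,300))
d=cv2.imread("pics/top4.png")
for n,im in(("t4",d),("now",np.ascontiguousarray(cv2.resize(c[80:280,180:400],None,fx=3,fy=3)))):
    print(n,"tape",cen(im,(60,100,30),(85,255,255),0,95,420,540),"ybox",cen(im,(20,150,80),(32,255,255),140,270,60,140))
E
```

```text
t0 tape [191.33 238.76 253.  ] yellow box [248.11 114.55 424.  ] hammer [454.67 249.02 469.  ]
now tape [191.19 238.75 252.  ] yellow box [248.22 114.67 427.  ] hammer [454.63 249.66 452.  ]
now2 tape [191.23 238.84 251.  ] yellow box [248.15 114.63 433.  ] hammer [454.68 249.74 455.  ]
t4 tape [  38.33  477.39 1984.  ] ybox [ 205.48  104.92 3817.  ]
now tape [  38.34  477.51 1992.  ] ybox [ 205.49  105.03 3840.  ]
```

Static references (tape, box, hammer) haven't moved, but the drawer crept in about 2.5 mm during the unscrewing. I'll nudge it back to its stop with the back of a finger against the panel's inner face, keeping the cap held above rim height.

Emit:
carry_out --moves '[[[0,0,0,0,0,0.2,-1],[0,0,0,0,0,0.2,-1],[0,0,0,-0.15,0.05,0,-1],[0,0,0,-0.15,0.055,0,-1],[0,0,0,-0.15,0.055,0,-1],[0,0,0,-0.1,0.04,0,-1],[0,0,0,0,0,0,-1],[0,0,0,0,0,0,-1]]]'

```text
time: 18.93
tool_pos: [0.565, -0.0008, 0.0718]
tool_rot: [-0.0, 0.997, -0.082, 0.0]
contact_force: [-0.1, -0.6, 0.6]
gripper_width: 0.69
```

```bash
python3 - <<'E'
from h import *
need([0.5853,0.0031,0.0874],-9.4)
g=grab_frame("wrist");cv2.imwrite("pics/w14.png",g["frame"][:,:,::-1])
E
```

```text
t 18.9333 pos [ 0.565  -0.0008  0.0718] yaw -9.42 tilt 0.06 q6 0.031 F [-0.1 -0.6  0.6] w 0.69
 turn z (5deg) total -0.003  shift total in target-yaw tool axes (0.04) [ 0.486 -0.18  -0.391]  in present axes [ 0.486 -0.18  -0.39 ]
```

View pics/w14.png

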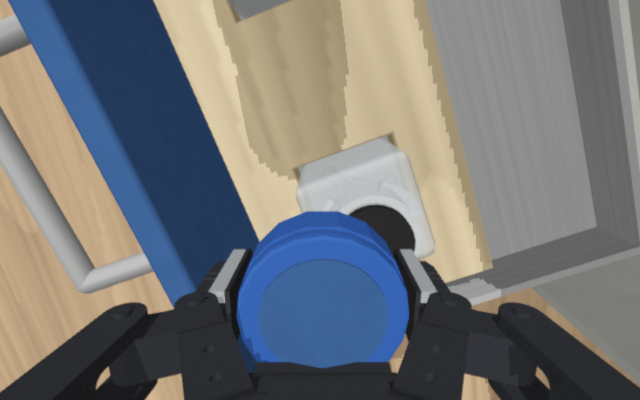

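The jar is seated and its dark mouth is visible at (385,230). No contact with the panel yet, so continuing gently.

Emit:
carry_out --moves '[[[0,0,0,-0.04,0.015,0,-1],[0,0,0,-0.04,0.015,0,-1],[0,0,0,-0.04,0.015,0,-1],[0,0,0,0,0,0,-1]]]'

```text
time: 19.32
tool_pos: [0.5602, -0.0017, 0.0716]
tool_rot: [-0.0, 0.997, -0.082, 0.0]
contact_force: [1.8, 0.8, 1.0]
gripper_width: 0.693
```

Emit:
carry_out --moves '[[[0,0,0,-0.04,0.015,0,-1],[0,0,0,-0.04,0.015,0,-1],[0,0,0,0,0,0,-1]]]'

```text
time: 19.57
tool_pos: [0.5563, -0.0024, 0.0714]
tool_rot: [0.0, 0.997, -0.082, -0.0]
contact_force: [1.8, 1.0, 0.1]
gripper_width: 0.691
```

Emit:
carry_out --moves '[[[0,0,0,-0.04,0.015,0,-1],[0,0,0,0,0,0,-1]]]'

```text
time: 19.73
tool_pos: [0.5547, -0.0028, 0.0714]
tool_rot: [0.0, 0.997, -0.082, -0.0]
contact_force: [1.9, 0.5, 0.4]
gripper_width: 0.69
```

Emit:
carry_out --moves '[[[0,0,0,-0.03,0.01,0,-1],[0,0,0,0,0,0,-1]]]'

```text
time: 19.9
tool_pos: [0.5546, -0.0028, 0.0717]
tool_rot: [-0.0, 0.997, -0.082, 0.001]
contact_force: [4.5, 1.1, -0.7]
gripper_width: 0.689
```

Emit:
carry_out --moves '[[[0,0,0,-0.03,0.01,0,-1],[0,0,0,0,0,0,-1]]]'

```text
time: 20.07
tool_pos: [0.5545, -0.0028, 0.072]
tool_rot: [-0.001, 0.997, -0.082, 0.003]
contact_force: [9.0, 1.7, -2.8]
gripper_width: 0.69
```

```bash
python3 - <<'E'
from h import *
need([0.5853,0.0031,0.0874],-9.4)
t=grab_frame("top")["frame"];f=np.ascontiguousarray(cv2.resize(t[80:280,180:400],None,fx=3,fy=3)[:,:,::-1]);a=cv2.imread("pics/top4.png")
for im in(a,f):
    h=cv2.cvtColor(im,cv2.COLOR_BGR2HSV);m=cv2.inRange(h,np.array((3,170,90)),np.array((14,255,255)));m[:300]=0
    M=cv2.moments(m,True);b=cv2.inRange(h,np.array((105,120,40)),np.array((130,255,255)))
    print("orange",M["m10"]/M["m00"],M["m01"]/M["m00"],[round(385+np.nonzero(b[385:480,u])[0].mean(),1) for u in range(235,300,10)])
E
```

```text
t 20.0667 pos [ 0.5545 -0.0028  0.072 ] yaw -9.43 tilt 0.34 q6 0.024 F [ 9.   1.7 -2.8] w 0.69
 turn z (5deg) total -0.005  shift total in target-yaw tool axes (0.04) [ 0.735 -0.272 -0.386]  in present axes [ 0.737 -0.273 -0.382]
orange 291.2219222462203 376.93088552915765 [np.float64(459.0), np.float64(457.0), np.float64(455.5), np.float64(453.5), np.float64(451.5), np.float64(449.5), np.float64(447.5)]
orange 292.03253333333333 381.36426666666665 [np.float64(464.0), np.float64(461.0), np.float64(459.5), np.float64(458.5), np.float64(456.5), np.float64(454.0), np.float64(452.0)]
```

The drawer is at its stop: force rose to 9 N with no further motion. The orange cap shows it moved about 7.5 mm, so it had been about 5 mm short already at release. That was worth fixing. The jar mouth should now be at about (0.5805, 0.0023), so I'm returning over it.

Emit:
carry_out --moves '[[[0,0,0,0.1,-0.03,0,-1],[0,0,0,0.15,-0.05,0,-1],[0,0,0,0,0,-0.19,-1],[0,0,0,0,0,-0.19,-1],[0,0,0,0,0,0,-1],[0,0,0,0,0,0,-1]]]'

```text
time: 20.62
tool_pos: [0.5633, -0.0017, 0.0876]
tool_rot: [0.0, 0.997, -0.082, 0.001]
contact_force: [-0.1, 0.3, 0.1]
gripper_width: 0.688
```

```bash
python3 - <<'E'
from h import *
need([0.5805,0.0023,0.0874],-9.4)
s=state();g=grab_frame("wrist");cv2.imwrite("pics/w15.png",g["frame"][:,:,::-1])
t=grab_frame("top");f=np.ascontiguousarray(cv2.resize(t["frame"][80:280,180:400],None,fx=3,fy=3)[:,:,::-1])
h=cv2.cvtColor(f,cv2.COLOR_BGR2HSV);m=cv2.inRange(h,np.array((3,170,90)),np.array((14,255,255)));m[:300]=0
M=cv2.moments(m,True);u,v=M["m10"]/M["m00"],M["m01"]/M["m00"];print(u,v)
p=lambda u,v:onplane(t,180+u/3,80+v/3,.114)
print("shift since cap release",p(u,v)-p(290.785,374.60))
E
```

```text
t 20.6167 pos [ 0.5633 -0.0017  0.0876] yaw -9.41 tilt 0.09 q6 0.029 F [-0.1  0.3  0.1] w 0.688
 turn z (5deg) total -0.001  shift total in target-yaw tool axes (0.04) [ 0.408 -0.17   0.005]  in present axes [ 0.408 -0.17   0.005]
292.10748663101606 381.40160427807484
shift since cap release [-0.00743705 -0.00133354  0.        ]
```

View pics/w15.png

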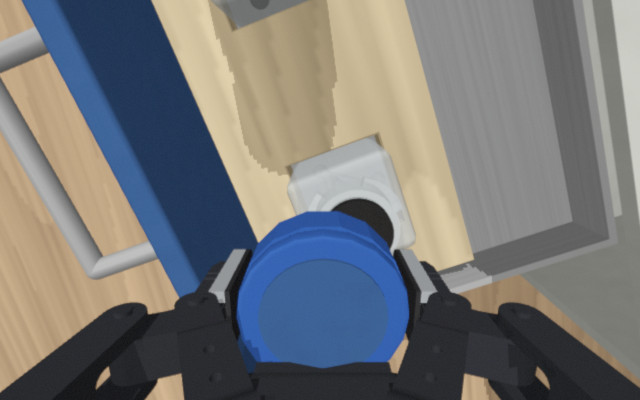

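Emit:
carry_out --moves '[[[0,0,0,0.1,-0.05,0,-1],[0,0,0,0.15,-0.06,0,-1],[0,0,0,0.16,-0.06,0,-1],[0,0,0,0,0,0,-1],[0,0,0,0,0,0,-1],[0,0,0,0,0,0,-1]]]'

```text
time: 21.22
tool_pos: [0.5801, 0.0025, 0.0863]
tool_rot: [0.0, 0.997, -0.082, -0.0]
contact_force: [-0.3, 0.3, -0.3]
gripper_width: 0.686
```

```bash
python3 - <<'E'
from h import *
need([0.5805,0.0023,0.0874],-9.4);s=state();print("qd",abs(s["joint_vel"]).max().round(4))
g=grab_frame("wrist");cv2.imwrite("pics/w16.png",g["frame"][:,:,::-1])
T=wristT(g,s)
A=cv2.cvtColor(cv2.imread("pics/w13.png"),6).astype(np.float32);F=cv2.cvtColor(g["frame"],7).astype(np.float32)
print("jar view shift vs lift-off",cv2.phaseCorrelate(A[140:215,245:385].copy(),F[140:215,245:385].copy()))
W=cloud(g,T);m=(g["z_map"]>0)&(mask(g,(100,120,60),(130,255,255))>0)&(abs(W[...,2]-0.163)<0.005)&(np.linalg.norm(W[...,:2]-s["tool_pos"][:2],axis=-1)<.025)
P=W[m];A_=np.c_[P[:,:2],np.ones(len(P))];k=np.linalg.lstsq(A_,P[:,2],rcond=None)[0];print("cap z",np.median(P[:,2]),"tilt",np.degrees(np.arctan(np.hypot(*k[:2]))))
t=grab_frame("top");f=np.ascontiguousarray(cv2.resize(t["frame"][80:280,180:400],None,fx=3,fy=3)[:,:,::-1])
h=cv2.cvtColor(f,cv2.COLOR_BGR2HSV);m=cv2.inRange(h,np.array((3,170,90)),np.array((14,255,255)));m[:300]=0
M=cv2.moments(m,True);print("orange",M["m10"]/M["m00"],M["m01"]/M["m00"])
E
```

```text
t 21.2167 pos [0.5801 0.0025 0.0863] yaw -9.4 tilt 0.03 q6 0.04 F [-0.3  0.3 -0.3] w 0.686
 turn z (5deg) total 0.0  shift total in target-yaw tool axes (0.04) [ 0.012  0.003 -0.029]  in present axes [ 0.012  0.003 -0.029]
qd 0.0082
jar view shift vs lift-off ((0.41681567451153967, 0.7166973199030409), 0.8591839921032941)
cap z 0.16210229908765572 tilt 1.5686573951315281
orange 292.0911513859275 381.5495735607676
```

View pics/w16.png

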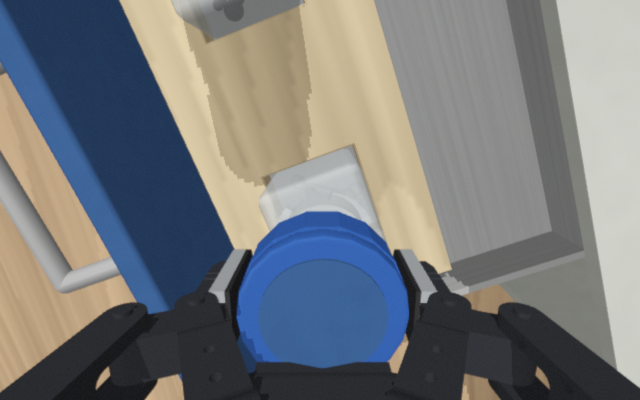

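The jar view matches the lift-off pose within 1 px. The cap is about 30 mm above the rim and still, and the drawer is at its stop.

```bash
python3 -c "
from plant import ticket;print(ticket.job_done())"
```

```text
the job is handed in; nothing more can be done
None
```

I opened the drawer to its stop, turned the blue cap about 70° counterclockwise and lifted it straight off. I then handed the job in at about 21 s of the 48 s allowed, with the gripper still holding the cap over the jar's mouth.

**Last checks:**
- **Cap position:** its lower edge is about 29 mm above the rim. The jar's place in the wrist view matches the moment of lift-off within 1 pixel, so the cap is centred over the mouth to roughly half a millimetre.
- **Level and still:** the tool tilt is 0.03° and the joints are practically at rest. A plane fitted to the cap's top from the depth image gave about 1.6° of tilt, which may be depth noise, but I did not confirm that.
- **Jar and surroundings:** the jar is seated in its pocket. The orange-capped jar moved only with the drawer, and the tape roll and hammer have not moved.

**What went wrong, and how I fixed it:**
- **Missed handle:** the first grasp closed above the bar. The real fingertips sit about 45 mm behind the reported tool point, so I corrected for that in every later move.
- **Drawer short of fully open:** my first travel estimate of 170 mm was wrong. A later check showed the drawer was about 5 mm short when I released the handle, and it crept in about 2.5 mm more during the unscrewing. With the cap off, I pushed it to the stop with the back of a finger, where the force rose to 9 N with no further motion. I then moved the cap back over the jar. This means the drawer was a few millimetres short of fully open while I was unscrewing.

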